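# Load a rail into the dowelling jig

### The job

Load the beech rail into the dowelling jig for drilling: slide it along the bed under the clamp bridge, against the fence, and press its end gently but firmly home against the drill guide block without ramming it. Then turn the clamp knob clockwise until its slip clutch clearly slips, not more than half a turn of slip, and leave the rail clamped there, flat on the bed and tight to fence and guide block. Leave the mallet, the try square and the tub of dowels where they are.

Things in the scene. Friction and masses are not known exactly. Their poses are not given: they have to be found in the camera images.
- rail: The work: a squared, plain beech rail 260 mm long (its x axis), 36 mm wide (y) and 55 mm high (z), 0.25 to 0.5 kg, both ends alike. Origin: centre of its underside; it starts on the bench, 55 mm high, well clear of the jig. Slid on the bed it drags with 1 to 4 N; pressing it on the fence adds about 0.5 to 0.7 N of drag per newton.
- rail_center (a point): Centre of the rail's solid, 27.5 mm above the origin of rail.
- jig: Dowelling jig bolted to the bench: plywood base 150 x 320 mm under an aluminium bed whose top is 30 mm above the bench. Origin: bench plane, straight below the clamp knob's axis. +x towards the fence, +y the way the rail is fed (to the guide block), z up. Bed: x -55 to +67, y -215 to +85 mm. The rail goes in from the -y side, long axis along y, 55 mm side upright, resting on the bed.
- rail_home (a point): Where the centre of the rail's solid lies when the rail is fully home: jig frame x 0, y -75, z 57.5 mm. The rail's other end then sticks out 205 mm to the -y side of the knob's axis.
- fence_face (a point): Point on the fence's working face, at its upper edge: jig frame x +18, y -115, z 48 mm. The fence is a fixed dark steel bar along the jig's y, 18 mm high above the bed, 20 mm thick, from y -215 to +53 mm; the face looks to -x.
- bridge (a point): Middle of the clamp bridge's opening, on the underside of its bar (jig frame x -5, y 0, z 110 mm). The bar is 120 mm long (x -54 to +66), 32 mm wide (y -16 to +16) and 22 mm thick, top 132 mm above the bench, on two round pillars of 18 mm diameter at x -37 and x +49 mm. Between near pillar and fence the opening is 46 mm wide (x -28 to +18).
- guide_block: Steel drill guide block fixed on the bed, 48 mm wide (x), 26 mm thick (y), 56 mm high, with drill bushes. Origin: middle of the lower edge of the face that the rail's end butts against (jig y = +55 mm, bed height); axes as the jig's, the face looks to -y.
- clamp_pad: Bevelled clamp pad, 26 mm diameter, 9 mm thick, under the bridge bar on a spindle that does not turn. Origin: centre of its underside. At the start it hangs 1.9 to 4 mm above where the top of the rail will be (85 mm above the bench). It goes down 8 mm per turn of the knob until it bears on the rail.
- knob_center (a point): Middle of the clamp knob, on its vertical axis: a round black fluted knob, 35 mm diameter, 140.5 to 173.5 mm above the bench, above the bridge bar; it keeps its height and turns endlessly. Clockwise from above screws the pad down, taking about 0.10 N m; when the pad bears on the rail the slip clutch gives at 0.14 N m (pad force about 30 N). The screw stays where it is left.
- clamp_knob (a joint): Slip of the clutch: angle of the knob relative to the nut below it, rad, clockwise from above positive. Stays near 0 while the clutch carries the screw with it, grows once the clutch slips.
- mallet: Bystander: joiner's mallet lying on the bench, head 62 x 130 x 75 mm (origin: underside of the head's centre), handle 200 mm long towards its -x. Leave it alone.
- try_square: Bystander: try square lying on the bench, stock 22 x 120 x 18 mm (origin: centre of its underside), blade reaching 160 mm along its +x. Leave it alone.
- dowel_tub: Bystander: open tub of dowels, 80 mm diameter, 62 mm high (origin: centre of its underside). Leave it alone.

How it is judged:
By the outcome, as a careful person would: the job done as asked, in the order asked, and still so for the second after the job is handed in, with the robot touching nothing.
It also fails if it takes over 70 s, if anything falls off the work surface, if the arm or the gripper's body presses on something with over 40 N, if the wrist force passes 120 N, or if a joint passes its speed limit or range.

### The arm

A 7-joint arm with a two-finger parallel gripper is mounted at the origin on the work surface. World frame = base frame: x ahead of the robot, y to its left, z up, the work surface at z = 0. Lengths are in m, angles in rad, forces in N, time in s.
With the tool pointing down it reaches from about 0.425 to 0.875 m from the base axis. Payload 4.7 kg.
Tool frame: the origin (TCP) lies on the centre line of the jaws, within the pads' length; the fingertips stand 14 mm ahead of it and the grasp point (between the pads) lies 5 mm behind it; z points along the fingers, x is the direction in which the jaws open and shut, and the axes are right-handed (so a half turn about z gives the same grasp; the last joint's range is limited). The gripper opens to 87 mm and grips with 3 to 60 N. Pads are 19 mm wide; open, the fingers measure 117 mm over their backs; the gripper's body (75 mm by 190 mm) begins 51 mm behind the grasp point.
Start: joints at [-1.224, 0.321, -0.07, 1.45, 0.023, 1.371, -0.057], TCP at [0.212, 0.614, 0.237] pointing down, gripper open.
Joint ranges: [-2.86, 2.86], [-0.3, 2.09], [-1.38, 1.24], [0.06, 2.45], [-1.56, 4.7], [0.09, 2.05], [-2.69, 2.69]. Speed limits (rad/s): [2.57, 2.57, 3.14, 3.14, 3.14, 3.14, 3.14].

### API

Orientations are given as a rotation vector (axis times angle).
In Python, from bench import ctrl gives the robot as it stands.
- The arm moves only by the tool drive_tool, never from a script. Its argument "rows" is a list that holds one entry, the list of rows, each a list of 5 numbers: the shift along the tool's x, y, z scaled (see below), then the turn about the tool's z scaled (see below), then the closure in counts, from 0 (fully open) to 255 (shut). In form: [[[dx, dy, dz, spin, jaw], ...]]. A call has 1 to 20 rows; each row is the pose to reach, as a shift and turn from the pose commanded when the call began, along the tool's axes at that moment, turning the shorter way round; what a row does not reach only later rows make up. The controller multiplies each number of a shift by 300 mm and each number of a turn by pi rad. A row lasts 1/8 s, in which the tool goes at most 62.5 mm and 10.7 degrees, less where a joint would pass 70% of its speed; a pose out of reach is approached as far as the arm can. A call with a number of a shift or a turn outside -1 to 1 is refused whole. A call with a gripper value outside its range is refused whole. The fingers move at their own pace and stop on an object; "grip_force" is the grip in N (left out, the last holds). Time passes only in rows, so rows that repeat a pose let the fingers close. It gives the time, the measured TCP pose, the force and the opening at its end, in the units of the state.
- ctrl.get_state(): the state, without advancing time (a new reading comes with each control period).
- ctrl.get_image(name): name is "scene" or "top" or "wrist"; returns a dict with "img" (420x560x3 uint8, blue, green, red), "camera_matrix" (3x3 intrinsics, pixels), "R" (3x3) and "t" (3): a world point X has camera coordinates R X + t. Camera axes: x right, y down, z forward; pixel columns grow to the right and rows downward; lengths in m; the calibration is good to about 2 mm. A picture is of the moment at which its call begins. There is no depth.
- ctrl.close_job(): hands the job in, once; it reports no verdict.
The state is a dict: "time": time; "joint_positions": joint angles; "qd": joint speeds; "joint_torque": joint torques, N m; "position": TCP position; "tool_rot": TCP orientation; "ft_force": force on the tool from outside, world axes, zero at the start; "torque": the same for the moment, N m; "grip_width": opening from 0.0 (shut) to 1.0 (fully open).
Only numpy, scipy, OpenCV 4.12 (cv2) and the standard library are available. Lean on these libraries where they do the work, as an engineer would, in place of code of your own. Each camera call takes 0.05 s, during which the arm holds its last target.

## Working session

There is one attempt and no reset: what is moved stays moved. The work goes in short steps, Python scripts to look and compute and a tool call to move; the robot and the scene stay as the last step left them, time stands still between calls to the robot, and variables do not carry over. Pictures are saved under pics/ and viewed, and the job is handed in when it is done.

Besides the shell and the picture viewer there is one more tool, called as name([rows], argument=value, ...), one row to a line, values as JSON. drive_tool: Moves the arm, as the interface text tells. Its arguments: {"type":"object","properties":{"rows":{"type":"array"},"grip_force":{"type":"number"}},"required":["rows"]}

```bash
mkdir -p pics; ls
python3 - <<'E'
from bench import ctrl
import cv2
s=ctrl.get_state()
for k,v in s.items(): print(k,v)
for n in ("scene","top","wrist"):
    d=ctrl.get_image(n); cv2.imwrite(f"pics/{n}0.png",d["img"]); print(n,d["camera_matrix"],d["R"],d["t"])
E
```

```text
pics
time 0.0
joint_positions [-1.22386847  0.32180944 -0.07009194  1.4516549   0.02260459  1.37078673
 -0.0568789 ]
qd [-0.00256467 -0.00156394 -0.00129091 -0.00102766 -0.00016349  0.00118025
 -0.00035089]
joint_torque [-1.26451181e-03 -4.91286635e+01 -4.04450800e-01 -3.12524414e+01
 -6.38622791e-02  4.38528636e-02  1.78312166e-04]
position [0.2122407  0.61382779 0.23548044]
tool_rot [ 2.55772408e+00  1.82217663e+00 -2.29931876e-03]
ft_force [-0.72017731 -0.10454176  0.4208939 ]
torque [-0.02598962  0.02817302  0.03835037]
grip_width 1.0004657870992362
scene [[454.0848826    0.         275.65835148]
 [  0.         454.0848826  206.04852149]
 [  0.           0.           1.        ]] [[-5.68025808e-01  8.23010630e-01  4.28673307e-04]
 [ 6.04230999e-01  4.17381927e-01 -6.78746806e-01]
 [-5.58794757e-01 -3.85286686e-01 -7.34372242e-01]] [ 0.26375586 -0.25601059  1.52297132]
top [[487.22143553   0.         280.45938464]
 [  0.         487.22143553 210.74707717]
 [  0.           0.           1.        ]] [[ 0.00500605 -0.99994072  0.00966946]
 [-0.99367084 -0.00605932 -0.11216747]
 [ 0.11221941 -0.00904675 -0.99364227]] [0.02553191 0.52959899 1.36633085]
wrist [[317.42569542   0.         285.60288519]
 [  0.         317.42569542 210.07038066]
 [  0.           0.           1.        ]] [[ 0.32516543  0.94565525 -0.00189334]
 [ 0.91395124 -0.31374859  0.25740037]
 [ 0.24281798 -0.08542812 -0.96630299]] [-0.64862019 -0.03192456  0.38909551]
```

View pics/scene0.png

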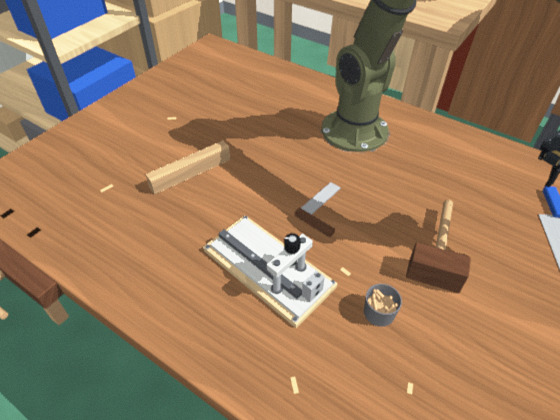

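View pics/top0.png

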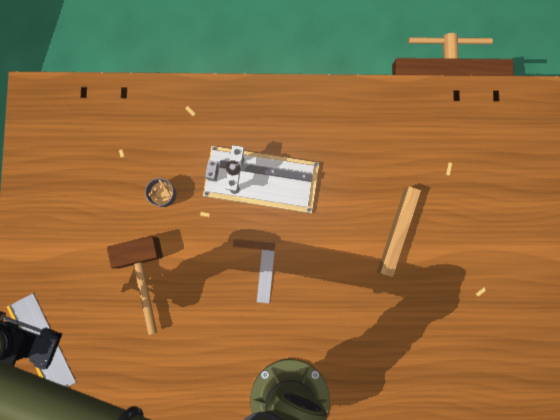

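View pics/wrist0.png

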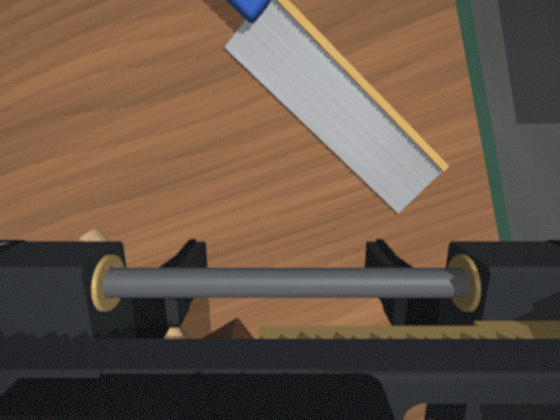

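The top view shows the jig around (262,180), with the guide block at its left and the fence on the far side. The rail lies around (402,232). The square is at (262,265), the mallet at (135,255) and the tub at (160,192). I'll enlarge the jig and the rail to read points.

Run:
```python
import cv2
a=cv2.imread("pics/top0.png")
def crop(x0,y0,w,h,s,n,im=a):
    c=cv2.resize(im[y0:y0+h,x0:x0+w],None,fx=s,fy=s,interpolation=cv2.INTER_CUBIC)
    for i in range(0,w,10): cv2.putText(c,str(x0+i),(i*s,8),0,.3,(255,255,255),1); cv2.line(c,(i*s,8),(i*s,14),(255,255,255),1)
    for i in range(0,h,10): cv2.putText(c,str(y0+i),(0,i*s+3),0,.3,(255,255,255),1)
    cv2.imwrite(f"pics/{n}.png",c)
crop(195,135,132,85,6,"jigtop")
crop(370,175,65,110,5,"railtop")
```

```text
(no output)
```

View pics/jigtop.png

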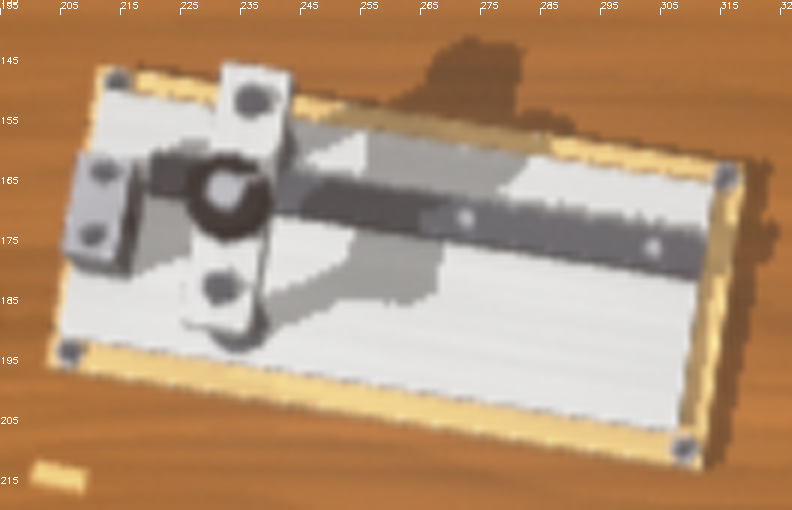

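View pics/railtop.png

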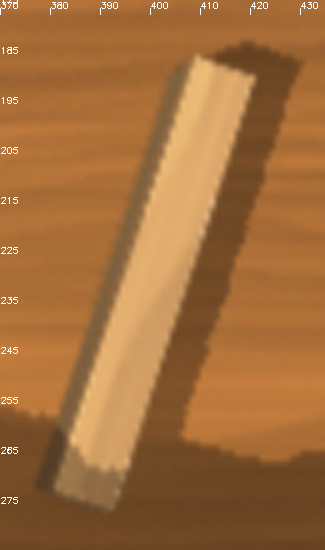

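```bash
cat > h.py <<'E'
import numpy as np, cv2
from scipy.optimize import least_squares
from scipy.spatial.transform import Rotation as Ro
def proj(d,X):
    c=np.asarray(X)@d["R"].T+d["t"]; u=c@d["camera_matrix"].T; return u[:,:2]/u[:,2:]
def place(p,P):
    c,s=np.cos(p[2]),np.sin(p[2]); P=np.asarray(P,float)
    return np.c_[p[0]+c*P[:,0]-s*P[:,1],p[1]+s*P[:,0]+c*P[:,1],P[:,2]]
def fit(obs,p0):
    # obs: list of (cam, pts mm, px)
    f=lambda p:np.concatenate([(proj(d,place(p,np.array(P)/1000.))-u).ravel() for d,P,u in obs])
    r=least_squares(f,p0,loss="soft_l1"); return r.x,f(r.x).reshape(-1,2)
E
python3 - <<'E'
from h import *
from bench import ctrl
d=ctrl.get_image("top"); import pickle; pickle.dump({n:ctrl.get_image(n) for n in("scene","top")},open("cam0.pkl","wb"))
P=[(18,-215,48),(38,-215,48),(0,0,173.5),(66,-16,132),(66,16,132),(-54,-16,132),(-54,16,132),(24,81,86),(-24,81,86),(-24,55,86),(67,-215,30),(-55,-215,30)]
u=np.array([(700,280),(706,232),(225,188),(290,73),(222,62),(252,333),(183,322),(83,150),(63,247),(117,260),(712,185),(683,430)])
u=(u+.5)/6-.5+[195,135]
x,r=fit([(d,P,u)],[.65,.1,0]); print("jig",x,np.degrees(x[2])); print(r.round(1))
P=[(130,18,55),(130,-18,55),(-130,-18,55),(-130,18,55)]
u=np.array([(196,56),(256,75),(116,512),(54,495)]);u=(u+.5)/5-.5+[370,175]
x,r=fit([(d,P,u)],[.5,-.25,0]); print("rail",x,np.degrees(x[2])); print(r.round(1))
E
```

```text
jig [ 0.62867393  0.15519275 -0.14879135] -8.525116364976796
[[ 0.5 -0.7]
 [ 0.5  0.4]
 [ 0.2  0.3]
 [ 0.7 -0.3]
 [ 0.2 -0.3]
 [-0.3 -0.1]
 [-0.7 -0.1]
 [-0.7  0.2]
 [-0.3  0.8]
 [-0.   0.1]
 [ 0.5 -0.3]
 [-0.8  0.2]]
rail [ 0.47135584 -0.30944633 -0.33082658] -18.954966554180654
[[-0.1 -0. ]
 [-0.   0.3]
 [ 0.   0.3]
 [ 0.1 -0.6]]
```

```bash
cat >> h.py <<'E'
JIG=np.array([.6287,.1552,-.1488]); RAIL=np.array([.4714,-.3094,-.3308])
def box(x0,x1,y0,y1,z0,z1): return np.array([(x,y,z) for x in(x0,x1) for y in(y0,y1) for z in(z0,z1)],float)
def draw(img,d,p,B,col):
    u=proj(d,place(p,B/1000)); 
    for i in range(8):
        for b in(1,2,4):
            if not i&b: cv2.line(img,*[tuple(int(v) for v in (q+.5)*16) for q in(u[i],u[i|b])],col,1,cv2.LINE_AA,4)
def jdraw(img,d,p):
    for B in(box(-54,66,-16,16,110,132),box(-24,24,55,81,30,86),box(18,38,-215,53,30,48),box(-55,67,-215,85,30,30)): draw(img,d,p,B,(0,255,0))
E
python3 - <<'E'
from h import *; import pickle
from bench import ctrl
w=ctrl.get_image("wrist"); s=ctrl.get_state(); C=-w["R"].T@w["t"]; T=Ro.from_rotvec(s["tool_rot"]).as_matrix()
print("cam in tool",T.T@(C-s["position"])); print(T.round(3)); print((w["R"]@T).round(3))
D=pickle.load(open("cam0.pkl","rb"))
d=D["scene"];im=d["img"].copy();S=4;x0,y0=140,130
im=cv2.resize(im[130:330,140:340],None,fx=4,fy=4,interpolation=cv2.INTER_CUBIC)[:600]
d2=dict(d);K=d["camera_matrix"].copy();K[0]*=4;K[1]*=4;K[0,2]-=4*140-1.5;K[1,2]-=4*130-1.5;d2["camera_matrix"]=K
im=cv2.resize(d["img"][130:330,140:340],None,fx=4,fy=4,interpolation=cv2.INTER_CUBIC)
jdraw(im,d2,JIG);draw(im,d2,RAIL,box(-130,130,-18,18,0,55),(255,0,0))
cv2.imwrite("pics/sc_ov.png",cv2.resize(im,(600,600)))
E
```

```text
cam in tool [-0.00055987 -0.07039311 -0.14728684]
[[ 0.327  0.945 -0.   ]
 [ 0.945 -0.327 -0.   ]
 [-0.     0.    -1.   ]]
[[ 1.    -0.002  0.   ]
 [ 0.002  0.966 -0.257]
 [ 0.     0.257  0.966]]
```

View pics/sc_ov.png

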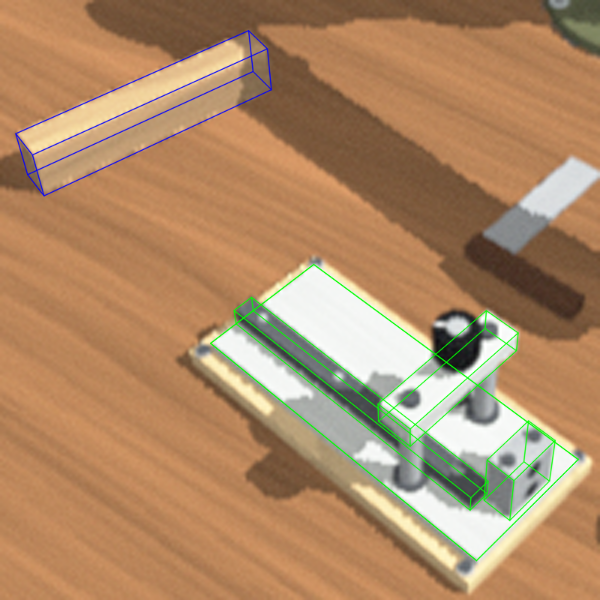

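drive_tool([
  [[-0.18, 0.46, 0, 0, 0], [-0.363, 0.93, 0, 0, 0], [-0.363, 0.93, 0, 0, 0], [-0.363, 0.93, 0, 0, 0], [-0.363, 0.93, 0, 0, 0], [-0.363, 0.93, 0, 0, 0]],
], grip_force=40)

```text
time: 1.1
position: [0.4453, 0.4154, 0.2368]
tool_rot: [2.565, 1.809, 0.001]
ft_force: [-0.1, -0.6, -0.0]
grip_width: 0.998
```

drive_tool([
  [[-0.877, 0.727, 0, 0, 0], [-0.877, 0.727, 0, 0, 0], [-0.877, 0.727, 0, 0, 0], [-0.877, 0.727, 0, 0, 0], [-0.877, 0.727, 0, 0, 0], [-0.877, 0.727, 0, 0, 0], [-0.877, 0.727, 0, 0, 0]],
])

```text
time: 1.98
position: [0.5612, 0.0982, 0.2367]
tool_rot: [2.562, 1.817, 0.0]
ft_force: [-0.2, 0.3, 0.5]
grip_width: 1.003
```

drive_tool([
  [[-0.704, 0.208, 0, 0, 0], [-0.704, 0.208, 0, 0, 0], [-0.704, 0.208, 0, 0, 0], [-0.704, 0.208, 0, 0, 0], [-0.704, 0.208, 0, 0, 0], [-0.704, 0.208, 0, 0, 0]],
])

```text
time: 2.72
position: [0.5512, -0.1163, 0.2364]
tool_rot: [-2.554, -1.827, -0.002]
ft_force: [0.2, 0.3, 0.6]
grip_width: 0.996
```

drive_tool([
  [[-0.695, 0.076, 0, 0, 0], [-0.695, 0.076, 0, 0, 0], [-0.695, 0.076, 0, 0, 0], [-0.695, 0.076, 0, 0, 0], [-0.695, 0.076, 0, 0, 0], [-0.695, 0.076, 0, 0, 0]],
])

```text
time: 3.48
position: [0.5059, -0.3207, 0.2362]
tool_rot: [-2.553, -1.828, -0.002]
ft_force: [0.5, -0.5, 0.5]
grip_width: 1.001
```

Run:
```python
from h import *
from bench import ctrl
d=ctrl.get_image("wrist");s=ctrl.get_state();im=d["img"].copy()
draw(im,d,RAIL,box(-130,130,-18,18,0,55),(255,0,0))
# tip points
T=Ro.from_rotvec(s["tool_rot"]).as_matrix()
cv2.imwrite("pics/w1.png",im); print(s["position"],s["tool_rot"],s["joint_positions"].round(2) if hasattr(s["joint_positions"],"round") else s["joint_positions"]); print(T.round(3))
```

```text
[ 0.50585822 -0.32073326  0.23624442] [-2.55306715e+00 -1.82843562e+00 -1.94435197e-03] [-0.01  0.24  0.63  1.61 -0.15  1.35  1.88]
[[ 0.322  0.947  0.   ]
 [ 0.947 -0.322  0.002]
 [ 0.002 -0.    -1.   ]]
```

View pics/w1.png

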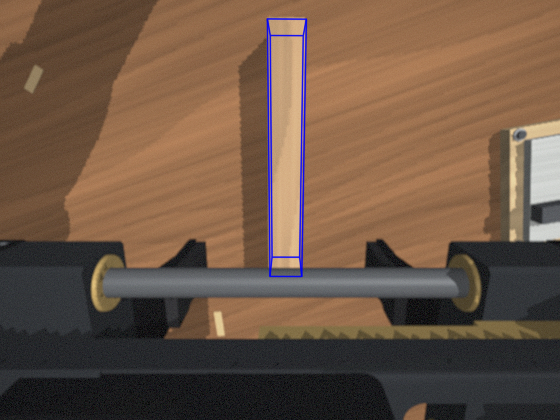

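The wrist view shows the rail centred at column 286, from row 18 to about 272, and the overlay fits. Next I go down and grip.

drive_tool([
  [[0, 0, 0.2, 0, 0], [0, 0, 0.4, 0, 0], [0, 0, 0.56, 0, 0], [0, 0, 0.62, 0, 0], [0, 0, 0.657, 0, 0], [0, 0, 0.657, 0, 0], [0, 0, 0.657, 0, 255], [0, 0, 0.657, 0, 255], [0, 0, 0.657, 0, 255], [0, 0, 0.657, 0, 255], [0, 0, 0.657, 0, 255], [0, 0, 0.657, 0, 255]],
], grip_force=50)

```text
time: 5.03
position: [0.5047, -0.3229, 0.0395]
tool_rot: [-2.557, -1.822, -0.003]
ft_force: [0.1, 1.3, 2.5]
grip_width: 0.41
```

drive_tool([
  [[0, 0, -0.1, 0, 255], [0, 0, -0.25, 0, 255], [0, 0, -0.4, 0, 255], [0, 0, -0.433, 0.05, 255], [0, 0, -0.433, 0.1, 255], [0, 0, -0.433, 0.15, 255], [0, 0, -0.433, 0.2, 255], [0, 0, -0.433, 0.25, 255], [0, 0, -0.433, 0.3, 255], [0, 0, -0.433, 0.35, 255], [0, 0, -0.433, 0.4, 255], [0, 0, -0.433, 0.442, 255], [0, 0, -0.433, 0.442, 255], [0, 0, -0.433, 0.442, 255]],
])

```text
time: 6.78
position: [0.5037, -0.324, 0.1688]
tool_rot: [-3.133, 0.233, 0.002]
ft_force: [0.0, 0.1, -3.3]
grip_width: 0.411
```

```bash
cat >> h.py <<'E'
def tool(s): return Ro.from_rotvec(s["tool_rot"]).as_matrix()
def to(s,xy=None,z=None):
    T=tool(s);p=np.array(s["position"]);g=p.copy()
    if xy is not None:g[:2]=xy
    if z is not None:g[2]=z
    return (T.T@(g-p)/.3).round(4)
def yaw(s):
    T=tool(s); return np.degrees(np.arctan2(T[1,0],T[0,0]))
def jf(p,J=None):
    J=JIG if J is None else J
    c,s=np.cos(J[2]),np.sin(J[2]);d=np.array(p)[:2]-J[:2];return np.array([c*d[0]+s*d[1],-s*d[0]+c*d[1]])*1000
E
python3 - <<'E'
from h import *
from bench import ctrl
s=ctrl.get_state();print(yaw(s),s["position"],s["ft_force"],s["torque"],to(s,(.5950,-.0420)))
for n in("wrist","scene"):cv2.imwrite(f"pics/{n}2.png",ctrl.get_image(n)["img"])
E
```

```text
-8.49677567564801 [ 0.50370598 -0.32399397  0.1687792 ] [ 0.04954976  0.0590905  -3.34035887] [-0.23066414  0.06635731 -0.00108798] [ 1.621e-01 -9.746e-01 -1.000e-04]
```

View pics/wrist2.png

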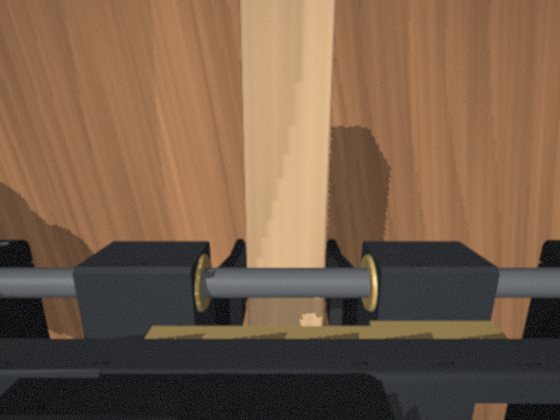

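View pics/scene2.png

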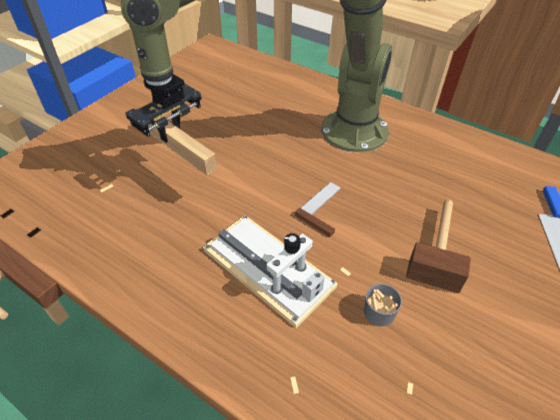

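drive_tool([
  [[0.03, -0.18, 0, 0, 255], [0.065, -0.38, 0, 0, 255], [0.1, -0.58, 0, 0, 255], [0.13, -0.78, 0, 0, 255], [0.155, -0.93, 0, 0, 255], [0.162, -0.975, 0.05, 0, 255], [0.162, -0.975, 0.15, 0, 255], [0.162, -0.975, 0.24, 0, 255], [0.162, -0.975, 0.255, 0, 255], [0.162, -0.975, 0.255, 0, 255]],
])

```text
time: 8.12
position: [0.5961, -0.043, 0.0932]
tool_rot: [3.132, -0.237, 0.0]
ft_force: [-0.5, -0.0, -4.1]
grip_width: 0.409
```

Run:
```python
from h import *
from bench import ctrl
s=ctrl.get_state();print(yaw(s),s["position"],s["ft_force"],s["torque"],jf(s["position"]))
for n in("wrist","scene","top"):
    d=ctrl.get_image(n);cv2.imwrite(f"pics/{n}3.png",d["img"])
    im=d["img"].copy();jdraw(im,d,JIG);cv2.imwrite(f"pics/{n}3o.png",im)
```

```text
-8.667319868260124 [ 0.59611722 -0.04301401  0.09316548] [-0.54802778 -0.01655668 -4.13973503] [-0.23481079  0.06195898  0.03484467] [  -2.83720506 -200.8541264 ]
```

View pics/wrist3.png

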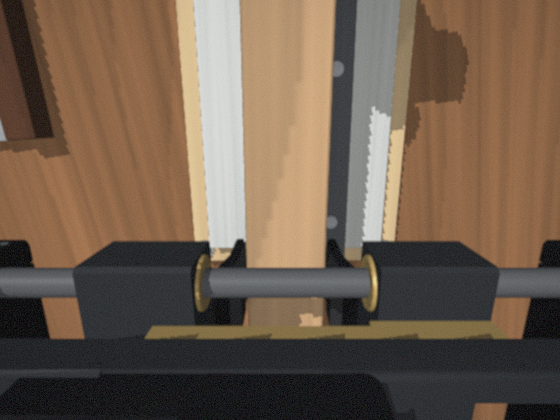

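View pics/wrist3o.png

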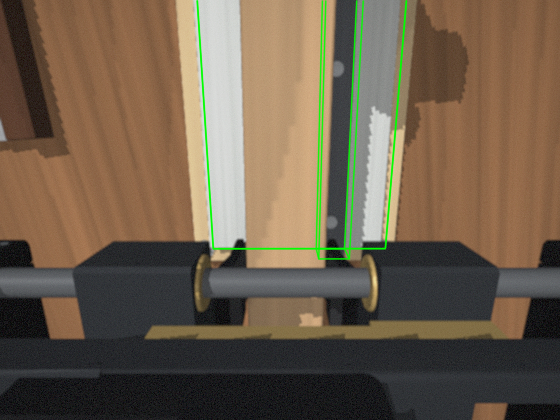

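View pics/scene3.png

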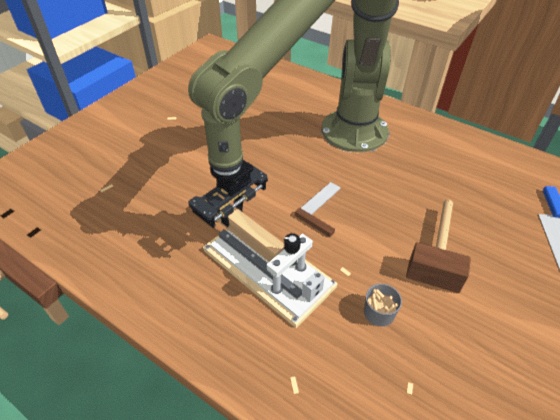

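Run:
```python
import cv2
a=cv2.imread("pics/wrist3.png");b=cv2.imread("pics/wrist3o.png")
for n,i in(("a",a),("b",b)):
    c=cv2.resize(i[100:270,180:420],None,fx=3,fy=3,interpolation=cv2.INTER_CUBIC);
    for k in range(0,240,20): cv2.putText(c,str(180+k),(k*3,10),0,.35,(0,0,255),1)
    for k in range(0,170,20): cv2.putText(c,str(100+k),(0,k*3+4),0,.35,(0,0,255),1)
    cv2.imwrite(f"pics/w3{n}.png",c)
```

```text
(no output)
```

View pics/w3a.png

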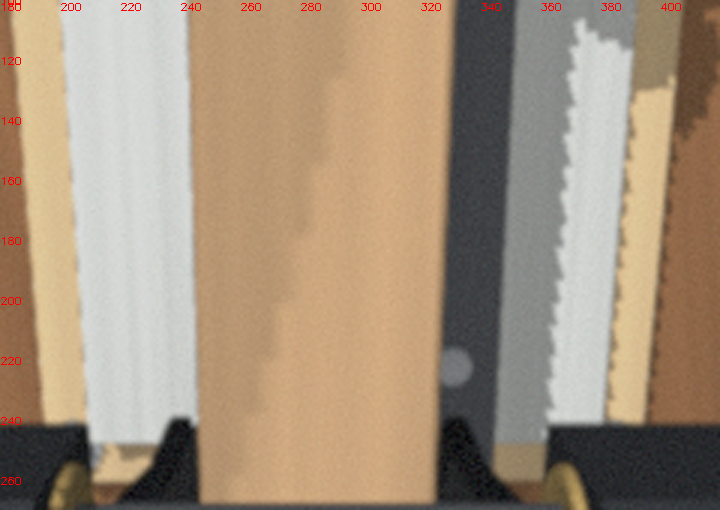

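View pics/w3b.png

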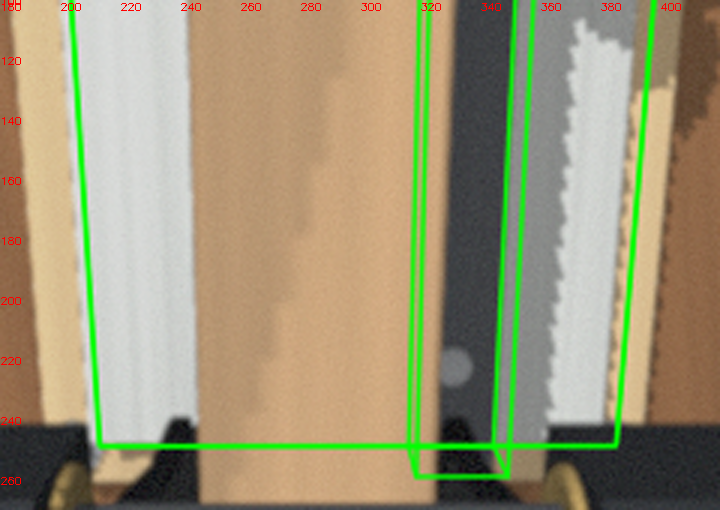

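Run:
```python
from h import *
from bench import ctrl
d=ctrl.get_image("wrist");s=ctrl.get_state()
K=d["camera_matrix"]
def at(u,z):
    r=d["R"].T@np.linalg.solve(K,[u[0],u[1],1]);C=-d["R"].T@d["t"];return (C+r*(z-C[2])/r[2])
c0=lambda p:((p[0]+.5)/3-.5+180,(p[1]+.5)/3-.5+100)
for n,pts,z in (("bedL -55",[(64,60),(76,240),(88,430)],.03),("bedR 67",[(634,60),(620,240),(607,420)],.03),("fenceOut 38",[(514,20),(503,240),(496,400)],.048),("railR",[(455,20),(444,250),(438,480)],s["position"][2]+.016),("railL",[(187,20),(193,250),(199,480)],s["position"][2]+.016),("bedend -215",[(120,443),(520,443)],.03)):
    P=[jf(at(c0(p),z)) for p in pts]; print(n,[p.round(1) for p in P])
print("tcp",jf(s["position"]),yaw(s))
```

```text
bedL -55 [array([ -56.3, -127. ]), array([ -56.3, -165.8]), array([ -56.4, -211.1])]
bedR 67 [array([  65.6, -127. ]), array([  65.8, -165.9]), array([  66.2, -208.8])]
fenceOut 38 [array([  35.9, -119.9]), array([  35.9, -162.9]), array([  36.1, -197.6])]
railR [array([  15.8, -123.4]), array([  15.4, -154. ]), array([  15.7, -188.7])]
railL [array([ -19.4, -123.4]), array([ -19.7, -153.9]), array([ -20. , -188.6])]
bedend -215 [array([ -49. , -214.4]), array([  45.9, -214.6])]
tcp [  -2.12032198 -200.18072842] -8.635838481637915
```

drive_tool([
  [[-0.012, 0, 0, 0, 255], [-0.012, 0, 0.03, 0, 255], [-0.012, 0, 0.055, 0, 255], [-0.012, 0, 0.065, 0, 255], [-0.012, 0, 0.074, 0, 255], [-0.012, 0, 0.079, 0, 255], [-0.012, 0, 0.079, 0, 255]],
])

```text
time: 9.2
position: [0.5926, -0.0418, 0.0695]
tool_rot: [-3.133, 0.236, -0.0]
ft_force: [-0.8, -0.8, -1.6]
grip_width: 0.406
```

```bash
sed -i 's/^JIG=.*;/JIG=np.array([.6272,.1564,-.1488]);/' h.py; grep JIG= h.py
python3 - <<'E'
from h import *
from bench import ctrl
s=ctrl.get_state();print(yaw(s),s["position"],s["ft_force"],s["torque"],jf(s["position"]))
for n in("wrist","scene"):
    d=ctrl.get_image(n);cv2.imwrite(f"pics/{n}4.png",d["img"])
a=cv2.imread("pics/scene4.png")[180:330,180:360];cv2.imwrite("pics/scene4z.png",cv2.resize(a,None,fx=4,fy=4,interpolation=cv2.INTER_CUBIC))
E
```

```text
JIG=np.array([.6272,.1564,-.1488]); RAIL=np.array([.4714,-.3094,-.3308])
-8.628168083832357 [ 0.59255886 -0.04180356  0.06945111] [-0.81791968 -0.76375439 -1.64735078] [-0.15781611  0.3514655   0.06667172] [  -4.87436945 -201.14895306]
```

View pics/wrist4.png

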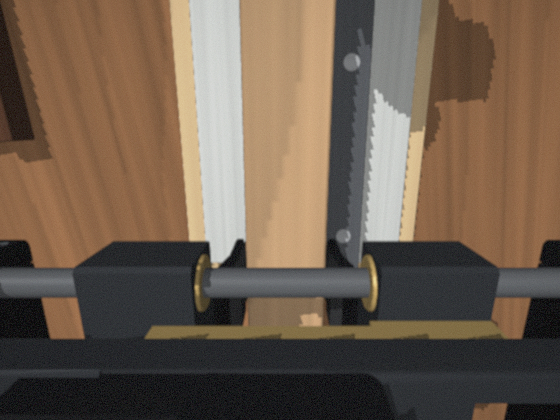

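View pics/scene4z.png

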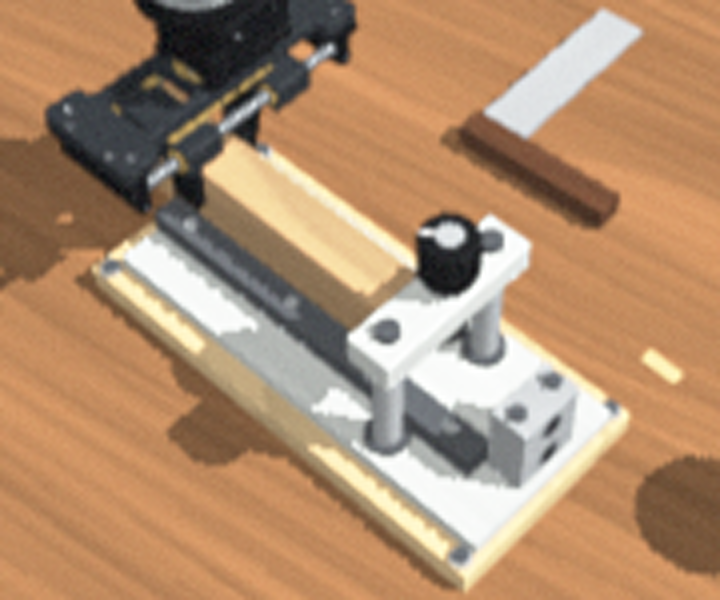

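drive_tool([
  [[0, -0.03, 0, 0, 255], [0, -0.07, 0, 0, 255], [0, -0.11, 0, 0, 255], [0, -0.15, 0, 0, 255], [0, -0.19, 0, 0, 255], [0, -0.23, 0, 0, 255], [0, -0.25, 0, 0, 255], [0, -0.25, 0, 0, 255]],
])

```text
time: 10.3
position: [0.6042, 0.0337, 0.0694]
tool_rot: [-3.132, 0.235, -0.001]
ft_force: [1.1, -1.0, 2.5]
grip_width: 0.408
```

```bash
cat > st.py <<'E'
from h import *
from bench import ctrl
s=ctrl.get_state();T=tool(s)
print("yaw %.2f z %.4f"%(yaw(s),s["position"][2]),"jig",jf(s["position"]).round(2),"Ftool",(T.T@s["ft_force"]).round(2),"M",(T.T@s["torque"]).round(3),"w",round(s["grip_width"]*87,2),"t",s["time"],"q",np.round(s["joint_positions"],2))
E
python3 st.py
```

```text
yaw -8.58 z 0.0694 jig [  -4.59 -124.79] Ftool [ 1.25  0.77 -2.54] M [-0.35  -0.066 -0.1  ] w 35.52 t 10.3 q [-0.65  0.42  0.68  1.77 -0.3   1.05 -0.01]
```

drive_tool([
  [[0.007, 0, 0, 0, 255], [0.012, 0, 0, 0, 255], [0.012, 0, 0, 0, 255]],
])

```text
time: 10.68
position: [0.6045, 0.0336, 0.0695]
tool_rot: [-3.13, 0.235, 0.011]
ft_force: [-9.5, 0.5, 11.9]
grip_width: 0.41
```

drive_tool([
  [[0.003, 0, 0, 0, 255], [0.003, 0, 0, 0, 255]],
])

```text
time: 10.92
position: [0.6046, 0.0336, 0.0695]
tool_rot: [-3.129, 0.235, 0.014]
ft_force: [-12.1, 1.7, 14.3]
grip_width: 0.41
```

```bash
python3 st.py
```

```text
yaw -8.59 z 0.0695 jig [  -4.19 -124.79] Ftool [-12.37   0.11 -14.16] M [-0.371 -2.8   -0.132] w 35.68 t 10.925 q [-0.64  0.43  0.68  1.76 -0.31  1.06 -0.01]
```

Run:
```python
from h import *
from bench import ctrl
for n in("wrist","scene","top"):
    d=ctrl.get_image(n);im=d["img"].copy();cv2.imwrite(f"pics/{n}5.png",im)
a=cv2.imread("pics/scene5.png")[190:320,200:360];cv2.imwrite("pics/scene5z.png",cv2.resize(a,None,fx=5,fy=5,interpolation=cv2.INTER_CUBIC)[:600])
a=cv2.imread("pics/wrist5.png")[100:270,180:420];cv2.imwrite("pics/wrist5z.png",cv2.resize(a,None,fx=3,fy=3,interpolation=cv2.INTER_CUBIC)[:600])
```

```text
(no output)
```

View pics/scene5z.png

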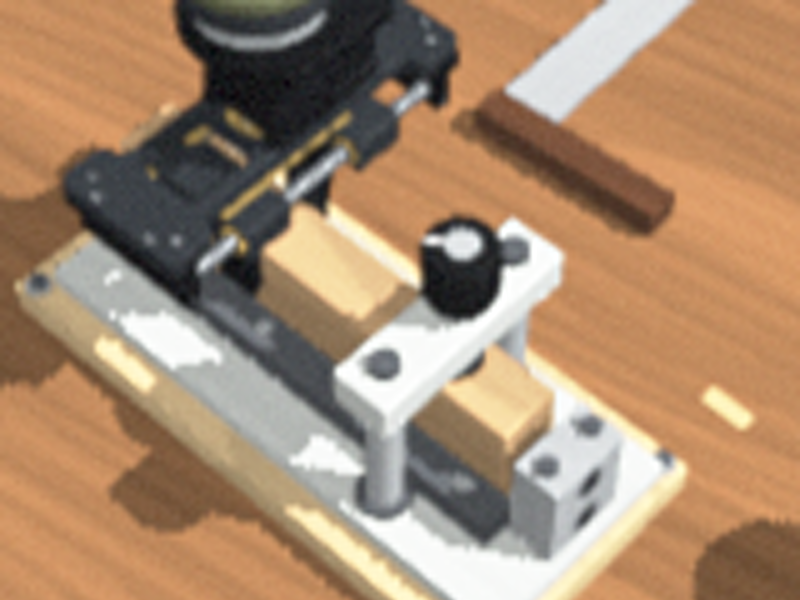

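View pics/wrist5.png

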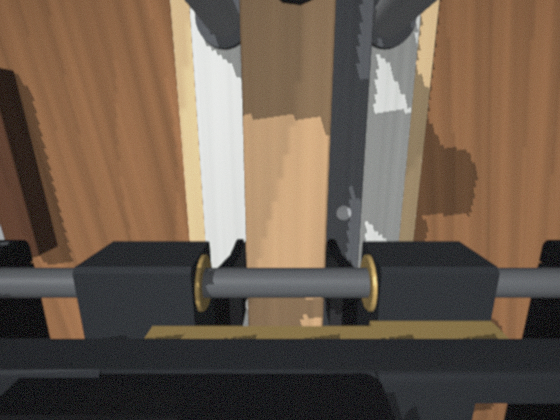

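View pics/wrist5z.png

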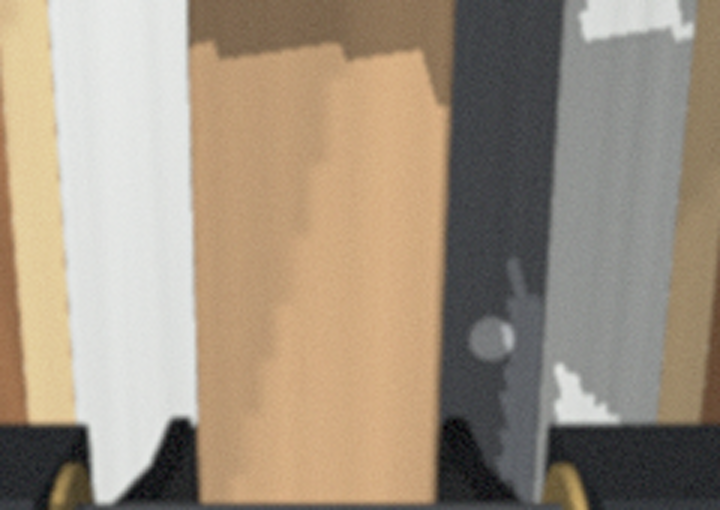

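```bash
python3 - <<'E'
from h import *
from bench import ctrl
d=ctrl.get_image("wrist");s=ctrl.get_state()
K=d["camera_matrix"]
def at(u,z):
    r=d["R"].T@np.linalg.solve(K,[u[0],u[1],1]);C=-d["R"].T@d["t"];return (C+r*(z-C[2])/r[2])
c0=lambda p:((p[0]+.5)/3-.5+180,(p[1]+.5)/3-.5+100)
for n,pts,z in (("bedL -55",[(50,20),(64,200),(82,400)],.03),("bedR 67",[(692,60),(680,200),(665,370)],.03),("fenceOut 38",[(564,20),(555,200),(548,380)],.048),("railR",[(455,20),(446,250),(438,480)],.085),("railL",[(189,20),(194,250),(200,480)],.085)):
    P=[jf(at(c0(p),z)) for p in pts]; print(n,[p.round(1) for p in P])
E
python3 st.py
```

```text
bedL -55 [array([-55. , -44.6]), array([-54.6, -78.3]), array([ -53.7, -119.8])]
bedR 67 [array([ 65.7, -51.8]), array([ 66. , -78.1]), array([  66.3, -112.8])]
fenceOut 38 [array([ 36.9, -45.7]), array([ 37.4, -76. ]), array([  38.2, -109.3])]
railR [array([ 13.8, -47.8]), array([ 13.7, -78.5]), array([  13.7, -113.3])]
railL [array([-21.3, -47.8]), array([-21.6, -78.6]), array([ -21.9, -113.4])]
yaw -8.59 z 0.0695 jig [  -4.15 -124.78] Ftool [-11.72   0.88 -13.65] M [-0.375 -2.768 -0.044] w 35.61 t 11.125 q [-0.64  0.43  0.68  1.76 -0.31  1.06 -0.01]
```

Run:
```python
import cv2
a=cv2.imread("pics/scene5.png")[245:310,265:345];cv2.imwrite("pics/s5a.png",cv2.resize(a,None,fx=9,fy=9,interpolation=cv2.INTER_CUBIC)[:600])
a=cv2.imread("pics/top5.png")[140:215,195:330];cv2.imwrite("pics/t5a.png",cv2.resize(a,None,fx=6,fy=6,interpolation=cv2.INTER_CUBIC)[:600])
```

```text
(no output)
```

View pics/s5a.png

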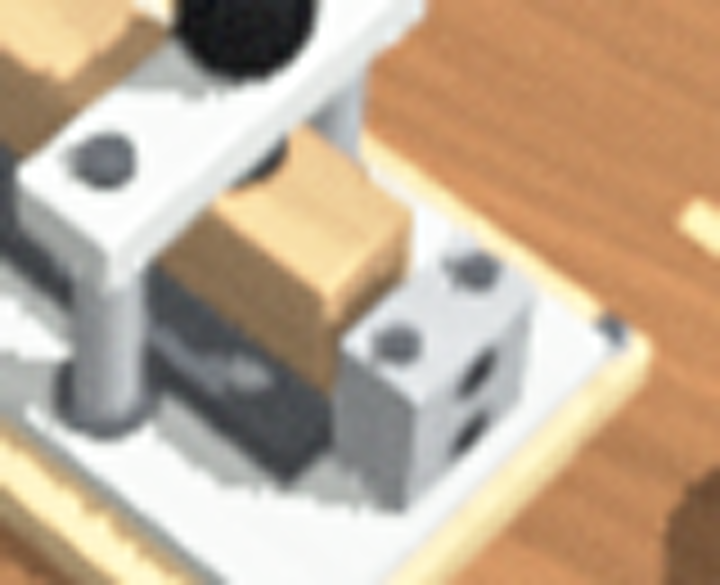

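View pics/t5a.png

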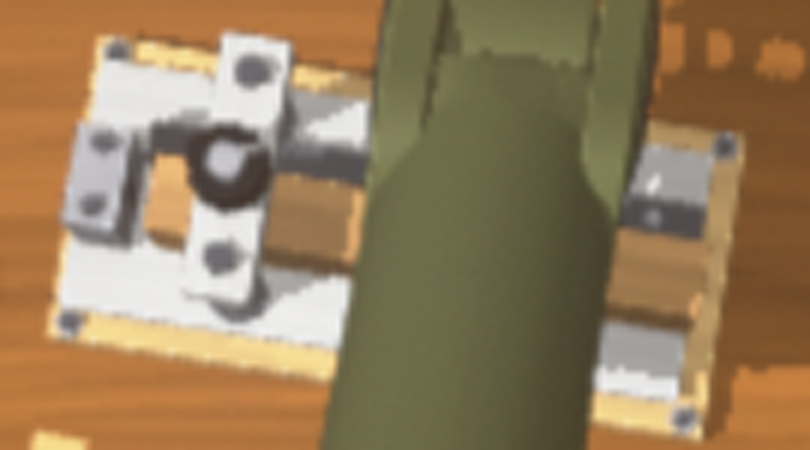

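Run:
```python
from h import *
import pickle
D=pickle.load(open("cam0.pkl","rb"))
def at(d,u,z):
    r=d["R"].T@np.linalg.solve(d["camera_matrix"],[u[0],u[1],1]);C=-d["R"].T@d["t"];return (C+r*(z-C[2])/r[2])
for n,p,z in(("rail R front",(325,300),.085),("rail L front",(410,213),.085),("rail R bottom front",(325,388),.03),("blk +24,55",(338,348),.086),("blk +24,81",(413,403),.086),("blk -24,55",(448,247),.086),("blk -24 81",(532,295),.086),("fence top 18,53",(338,437),.048),("fence top 38,53",(292,448),.048),("bar 66,16",(115,255),.132)):
    u=((p[0]+.5)/9-.5+265,(p[1]+.5)/9-.5+245);print(n,jf(at(D["scene"],u,z)).round(1))
```

```text
rail R front [17.1 43.5]
rail L front [-17.5  42. ]
rail R bottom front [ 8.5 38.9]
blk +24,55 [26.1 55.5]
blk +24,81 [25.6 79.2]
blk -24,55 [-15.5  56.1]
blk -24 81 [-18.8  80.6]
fence top 18,53 [26.4 57.8]
fence top 38,53 [36.8 51.5]
bar 66,16 [66.8 17.8]
```

drive_tool([
  [[-0.004, 0, 0, 0, 255], [-0.008, 0, 0, 0, 150], [-0.008, 0, 0, 0, 80], [-0.008, 0, 0, 0, 40], [-0.008, 0, 0, 0, 40]],
])

```text
time: 11.75
position: [0.6059, 0.0324, 0.069]
tool_rot: [-3.132, 0.236, -0.0]
ft_force: [-0.1, 0.1, 0.8]
grip_width: 0.664
```

```bash
python3 st.py;  python3 - <<'E'
from h import *
from bench import ctrl
d=ctrl.get_image("wrist");cv2.imwrite("pics/wrist6.png",d["img"])
a=d["img"][100:270,180:420];cv2.imwrite("pics/wrist6z.png",cv2.resize(a,None,fx=3,fy=3,interpolation=cv2.INTER_CUBIC)[:600])
E
```

```text
yaw -8.63 z 0.0690 jig [  -2.64 -125.76] Ftool [-0.14 -0.05 -0.84] M [-0.082 -0.043 -0.036] w 57.81 t 11.75 q [-0.65  0.43  0.68  1.77 -0.3   1.05 -0.01]
```

View pics/wrist6.png

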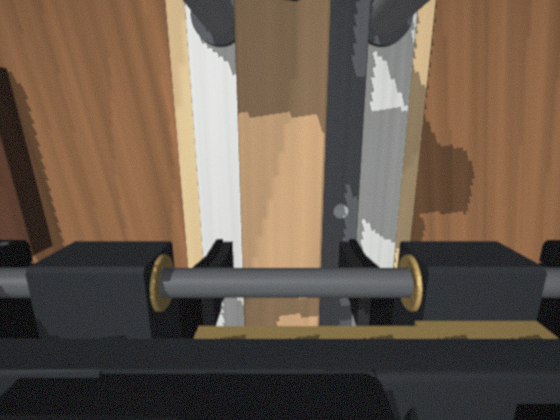

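View pics/wrist6z.png

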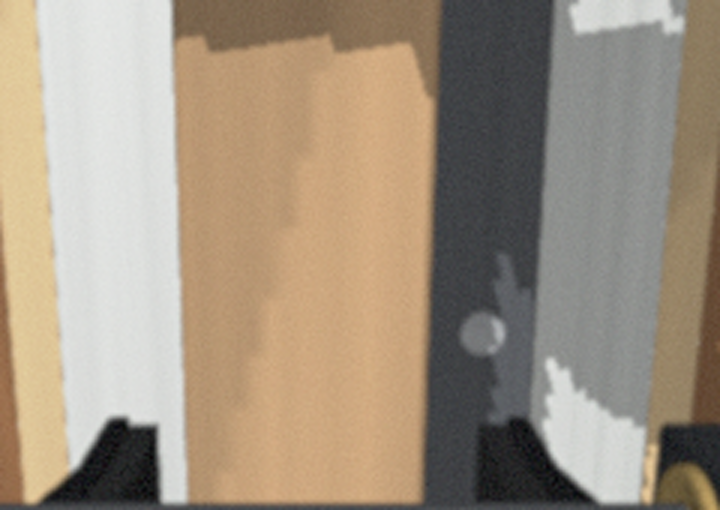

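```bash
cat > wm.py <<'E'
from h import *
from bench import ctrl
d=ctrl.get_image("wrist");s=ctrl.get_state()
def at(u,z):
    r=d["R"].T@np.linalg.solve(d["camera_matrix"],[u[0],u[1],1]);C=-d["R"].T@d["t"];return (C+r*(z-C[2])/r[2])
c0=lambda p:((p[0]+.5)/3-.5+180,(p[1]+.5)/3-.5+100)
def meas(L):
  for n,pts,z in L: print(n,[jf(at(c0(p),z)).round(1) for p in pts])
E
python3 - <<'E'
from wm import *
meas((("bedL -55",[(38,20),(52,200),(68,400)],.03),("bedR 67",[(684,60),(670,200),(655,370)],.03),("fenceOut 38",[(553,20),(544,200),(536,340)],.048),("railR",[(438,20),(431,250),(424,480)],.085),("railL",[(173,20),(180,250),(188,480)],.085)))
E
```

```text
bedL -55 [array([-55. , -45.8]), array([-54.8, -79.3]), array([ -54.5, -120.6])]
bedR 67 [array([ 66.1, -53. ]), array([ 66. , -79.4]), array([  66.2, -114.1])]
fenceOut 38 [array([ 36.8, -46.9]), array([ 37.1, -77.1]), array([  37.2, -102.8])]
railR [array([ 13. , -48.9]), array([ 13. , -79.5]), array([  13. , -114.2])]
railL [array([-21.9, -48.9]), array([-22.1, -79.5]), array([ -22.2, -114.2])]
```

The push force vanished once the jaws let go, so the contact was through the rail. I think its lower edge was digging into the bed: it was pushed high up, and Fx/Fz was about 0.7. From the image it still stands about 4 mm off the fence. I'll seat it by pushing low down with shut fingers.

drive_tool([
  [[0, 0, -0.1, 0, 40], [0, 0, -0.25, 0, 40], [-0.05, -0.02, -0.3, 0, 255], [-0.145, -0.046, -0.3, 0, 255], [-0.145, -0.046, -0.3, 0, 255], [-0.145, -0.046, -0.2, 0, 255], [-0.145, -0.046, -0.1, 0, 255], [-0.145, -0.046, 0, 0, 255], [-0.145, -0.046, 0.04, 0, 255], [-0.145, -0.046, 0.057, 0, 255], [-0.145, -0.046, 0.057, 0, 255]],
], grip_force=20)

```text
time: 13.22
position: [0.5653, 0.0521, 0.0523]
tool_rot: [3.133, -0.237, 0.001]
ft_force: [-0.5, -0.3, -0.1]
grip_width: 0.015
```

```bash
python3 st.py;  python3 - <<'E'
from h import *
from bench import ctrl
d=ctrl.get_image("wrist");cv2.imwrite("pics/wrist7.png",d["img"])
d=ctrl.get_image("scene");a=d["img"][180:300,200:360];cv2.imwrite("pics/scene7z.png",cv2.resize(a,None,fx=5,fy=5,interpolation=cv2.INTER_CUBIC)[:600])
E
```

```text
yaw -8.64 z 0.0523 jig [ -45.8 -112.3] Ftool [-0.42  0.39  0.13] M [-0.121 -0.046  0.015] w 1.3 t 13.225 q [-0.72  0.37  0.68  1.88 -0.27  0.99 -0.07]
```

View pics/wrist7.png

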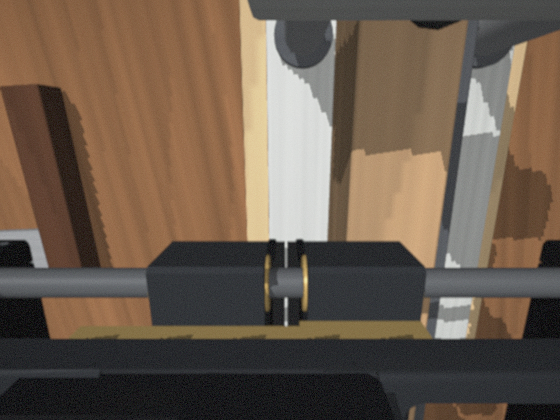

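View pics/scene7z.png

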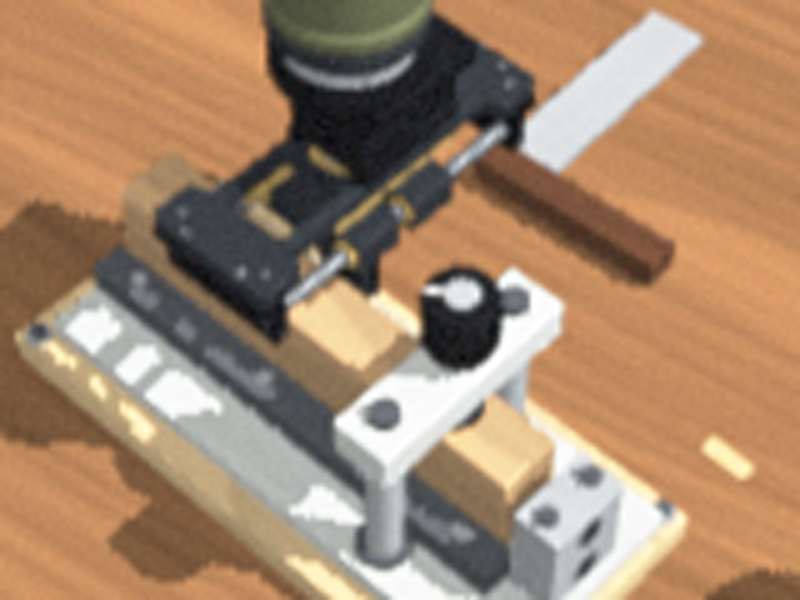

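drive_tool([
  [[0.015, 0, 0, 0, 255], [0.03, 0, 0, 0, 255], [0.038, 0, 0, 0, 255], [0.045, 0, 0, 0, 255], [0.045, 0, 0, 0, 255]],
])

```text
time: 13.95
position: [0.5782, 0.0505, 0.0525]
tool_rot: [-3.132, 0.236, 0.001]
ft_force: [-3.4, 1.0, 5.0]
grip_width: 0.008
```

drive_tool([
  [[0.006, 0, 0, 0, 255], [0.01, 0, 0, 0, 255], [0.01, 0, 0, 0, 255]],
])

```text
time: 14.32
position: [0.5804, 0.0501, 0.0522]
tool_rot: [-3.132, 0.236, 0.003]
ft_force: [-6.4, 1.2, 7.6]
grip_width: 0.003
```

```bash
python3 st.py
```

```text
yaw -8.62 z 0.0522 jig [ -30.5 -112.1] Ftool [-6.53 -0.21 -7.6 ] M [-0.064 -1.051 -0.02 ] w 0.26 t 14.325 q [-0.69  0.4   0.67  1.84 -0.29  1.   -0.05]
```

Run:
```python
from h import *
from bench import ctrl
d=ctrl.get_image("wrist");cv2.imwrite("pics/wrist8.png",d["img"])
d=ctrl.get_image("scene");a=d["img"][180:300,200:360];cv2.imwrite("pics/scene8z.png",cv2.resize(a,None,fx=5,fy=5,interpolation=cv2.INTER_CUBIC)[:600])
```

```text
(no output)
```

View pics/wrist8.png

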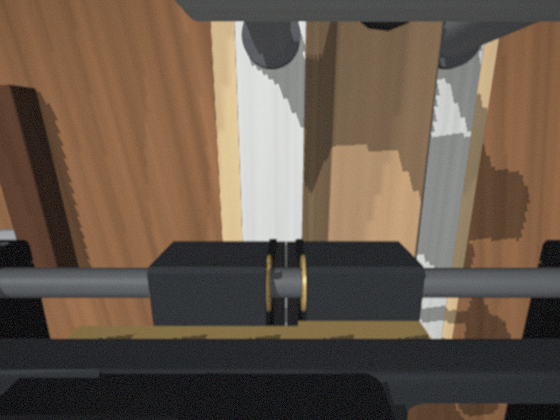

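View pics/scene8z.png

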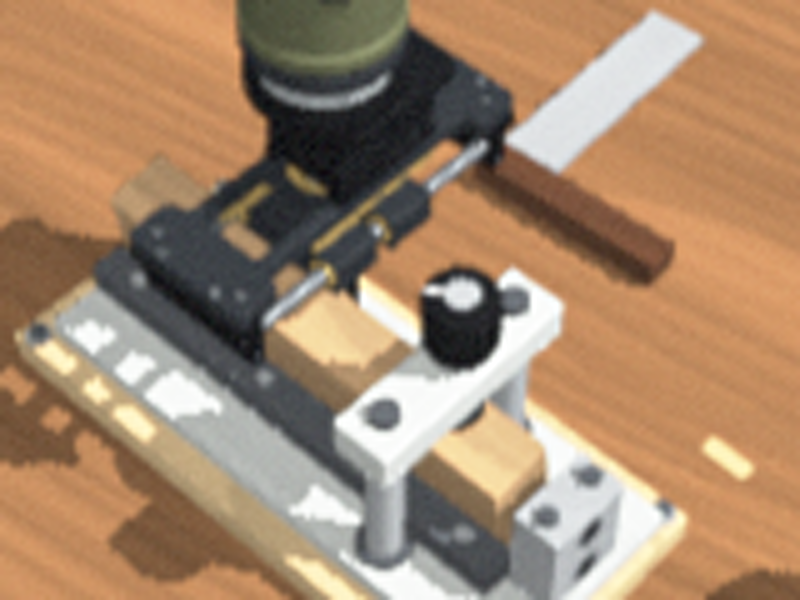

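Run:
```python
from h import *
from bench import ctrl
d=ctrl.get_image("wrist")
a=d["img"][20:250,220:500];c=cv2.resize(a,None,fx=2.8,fy=2.8,interpolation=cv2.INTER_CUBIC)[:600]
for k in range(0,280,20): cv2.putText(c,str(220+k),(int(k*2.8),10),0,.35,(0,0,255),1)
for k in range(0,220,20): cv2.putText(c,str(20+k),(0,int(k*2.8)+4),0,.35,(0,0,255),1)
cv2.imwrite("pics/wrist8z.png",c)
```

```text
(no output)
```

View pics/wrist8z.png

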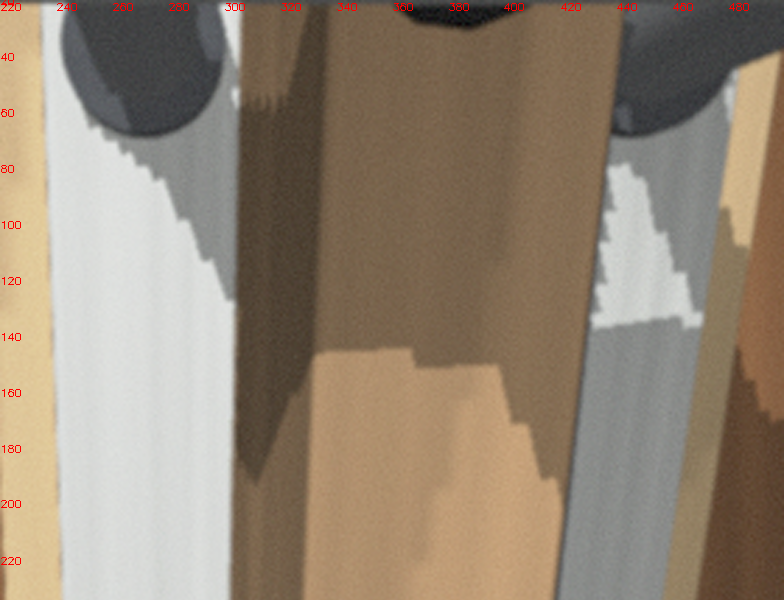

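```bash
python3 - <<'E'
from wm import *
c0=lambda p:((p[0]+.5)/2.8-.5+220,(p[1]+.5)/2.8-.5+20)
import wm; wm.c0=c0
meas((("bedL -55",[(46,100),(62,560)],.03),("railLbot",[(238,150),(230,560)],.03),("railLtop",[(322,100),(313,350),(303,580)],.085),("railRtop",[(607,100),(590,300),(556,590)],.085),("bedR",[(728,60),(696,330),(663,580)],.03)))
E
python3 st.py
```

```text
bedL -55 [array([-55. ,  -9.2]), array([-55.1, -93.1])]
railLbot [array([-21.3, -17.3]), array([-21.7, -93.1])]
railLtop [array([-14.4, -20. ]), array([-14.4, -49. ]), array([-14.6, -79.5])]
railRtop [array([ 19.2, -20. ]), array([ 19.9, -42.8]), array([ 19.8, -80.9])]
bedR [array([63.2, -2.9]), array([ 64.4, -48.4]), array([ 65. , -97.2])]
yaw -8.62 z 0.0522 jig [ -30.47 -112.07] Ftool [-5.64  0.48 -7.05] M [-0.136 -1.03   0.028] w 0.09 t 14.525 q [-0.69  0.4   0.67  1.84 -0.29  1.   -0.05]
```

The wrist view shows the rail rolled by about 7 degrees: the top left edge is at x −14.4 and the bottom left edge at −21.5. The finger backs widen upward and pushed on the rail's top edge. I'll back off so that it drops flat, then push with the straight finger sides, tool turned by 90 degrees.

drive_tool([
  [[-0.02, 0, 0, 0, 255], [-0.04, 0, 0, 0, 255], [-0.067, 0, 0, 0, 255], [-0.067, 0, -0.1, 0, 255], [-0.067, 0.03, -0.25, -0.05, 255], [-0.067, 0.06, -0.36, -0.1, 255], [-0.067, 0.06, -0.36, -0.15, 255], [-0.067, 0.06, -0.36, -0.2, 255], [-0.067, 0.06, -0.36, -0.25, 255], [-0.067, 0.06, -0.36, -0.3, 255], [-0.067, 0.06, -0.36, -0.35, 255], [-0.067, 0.06, -0.36, -0.4, 255], [-0.067, 0.06, -0.36, -0.45, 255], [-0.067, 0.06, -0.36, -0.5, 255], [-0.067, 0.06, -0.36, -0.5, 255], [-0.067, 0.06, -0.36, -0.5, 255]],
])

```text
time: 16.52
position: [0.5585, 0.035, 0.1601]
tool_rot: [2.385, 2.045, 0.0]
ft_force: [0.1, -0.4, -0.1]
grip_width: 0.006
```

```bash
python3 st.py
python3 - <<'E'
from h import *
from bench import ctrl
s=ctrl.get_state()
g=place(JIG,[[-.044,-.130,0]])[0]; print(to(s,g[:2],.050))
d=ctrl.get_image("wrist");cv2.imwrite("pics/wrist9.png",d["img"])
d=ctrl.get_image("scene");a=d["img"][180:300,200:360];cv2.imwrite("pics/scene9z.png",cv2.resize(a,None,fx=5,fy=5,interpolation=cv2.INTER_CUBIC)[:600])
E
```

```text
yaw 81.22 z 0.1601 jig [ -49.96 -130.24] Ftool [-0.35  0.18  0.13] M [-0.031  0.006 -0.005] w 0.54 t 16.525 q [-0.59  0.19  0.54  1.8  -0.11  1.18  1.4 ]
[0.0008 0.0198 0.3668]
```

View pics/wrist9.png

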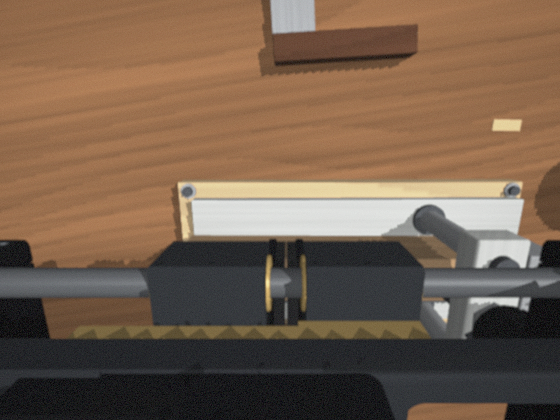

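View pics/scene9z.png

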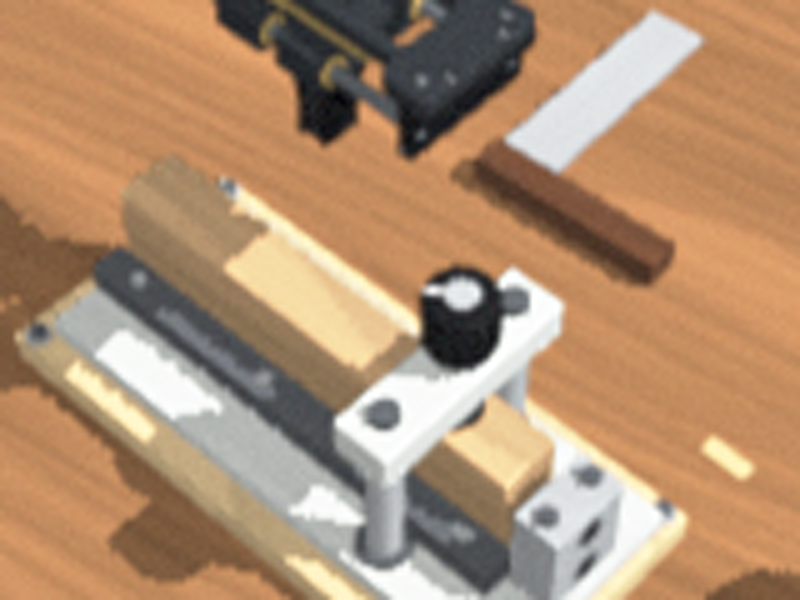

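drive_tool([
  [[0, 0.02, 0.1, 0, 255], [0, 0.02, 0.25, 0, 255], [0, 0.02, 0.34, 0, 255], [0, 0.02, 0.367, 0, 255], [0, 0.02, 0.367, 0, 255], [0, 0.035, 0.367, 0, 255], [0, 0.045, 0.367, 0, 255], [0, 0.05, 0.367, 0, 255], [0, 0.05, 0.367, 0, 255]],
])

```text
time: 17.75
position: [0.5737, 0.0328, 0.0502]
tool_rot: [2.382, 2.048, 0.001]
ft_force: [0.4, 0.3, 0.6]
grip_width: 0.005
```

```bash
python3 st.py
```

```text
yaw 81.37 z 0.0502 jig [ -34.57 -130.19] Ftool [ 0.4   0.39 -0.59] M [0.02  0.028 0.048] w 0.4 t 17.75 q [-0.54  0.35  0.52  1.86 -0.21  0.98  1.48]
```

drive_tool([
  [[0, 0.004, 0, 0, 255], [0, 0.009, 0, 0, 255], [0, 0.014, 0, 0, 255], [0, 0.014, 0, 0, 255]],
])

```text
time: 18.25
position: [0.5762, 0.0323, 0.0497]
tool_rot: [-2.38, -2.047, 0.004]
ft_force: [-4.8, -0.2, 4.3]
grip_width: 0.007
```

```bash
python3 st.py
```

```text
yaw 81.38 z 0.0497 jig [ -32.08 -130.3 ] Ftool [-0.95 -4.7  -4.28] M [ 1.01  -0.091 -0.06 ] w 0.62 t 18.25 q [-0.54  0.36  0.52  1.85 -0.21  0.99  1.49]
```

drive_tool([
  [[0, 0.003, 0, 0, 255], [0, 0.007, 0, 0, 255], [0, 0.007, 0, 0, 255]],
])

```text
time: 18.62
position: [0.5781, 0.032, 0.0497]
tool_rot: [-2.38, -2.047, 0.004]
ft_force: [-6.3, 0.2, 4.2]
grip_width: 0.004
```

```bash
python3 st.py
```

```text
yaw 81.39 z 0.0497 jig [ -30.16 -130.32] Ftool [-0.73 -6.26 -4.22] M [ 1.14  -0.074 -0.029] w 0.34 t 18.625 q [-0.54  0.37  0.52  1.84 -0.21  0.99  1.49]
```

Run:
```python
from h import *
from bench import ctrl
d=ctrl.get_image("scene");a=d["img"][180:300,200:360];cv2.imwrite("pics/scene10z.png",cv2.resize(a,None,fx=5,fy=5,interpolation=cv2.INTER_CUBIC)[:600])
d=ctrl.get_image("wrist");cv2.imwrite("pics/wrist10.png",d["img"])
```

```text
(no output)
```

View pics/scene10z.png

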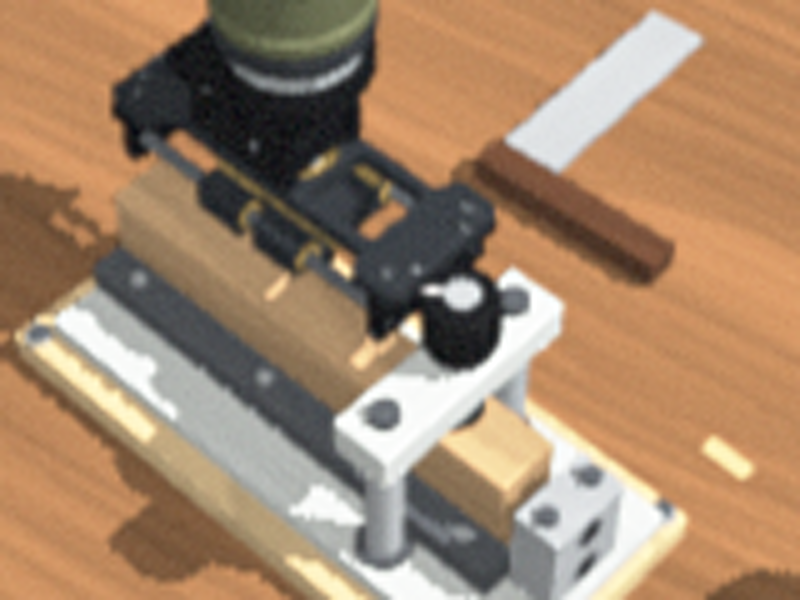

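View pics/wrist10.png

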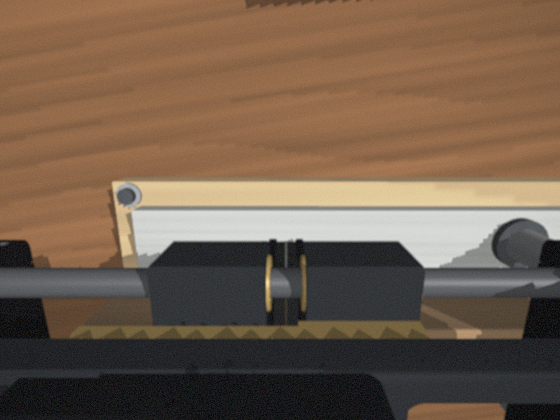

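drive_tool([
  [[0, 0.003, 0, 0, 255], [0, 0.006, 0, 0, 255], [0, 0.006, 0, 0, 255]],
])

```text
time: 19.1
position: [0.5782, 0.032, 0.0498]
tool_rot: [-2.377, -2.045, 0.008]
ft_force: [-11.7, 1.1, 10.5]
grip_width: 0.006
```

```bash
python3 st.py
```

```text
yaw 81.40 z 0.0498 jig [ -30.06 -130.32] Ftool [ -0.68 -11.79 -10.38] M [ 2.216 -0.092 -0.069] w 0.55 t 19.1 q [-0.54  0.37  0.52  1.84 -0.22  0.99  1.49]
```

drive_tool([
  [[0, 0.003, 0, 0, 255], [0, 0.006, 0, 0, 255], [0, 0.006, 0, 0, 255]],
])

```text
time: 19.48
position: [0.5787, 0.0322, 0.0496]
tool_rot: [-2.376, -2.044, 0.01]
ft_force: [-15.0, 1.2, 12.1]
grip_width: 0.004
```

```bash
python3 st.py
```

```text
yaw 81.40 z 0.0496 jig [ -29.55 -130.04] Ftool [ -1.04 -15.13 -11.98] M [ 2.721 -0.163  0.103] w 0.34 t 19.475 q [-0.53  0.37  0.51  1.84 -0.22  1.    1.49]
```

drive_tool([
  [[0, -0.03, 0, 0, 255], [0, -0.07, 0, 0, 255], [0, -0.07, -0.15, 0, 255], [0, -0.07, -0.33, 0.03, 255], [-0.1, -0.05, -0.37, 0.08, 255], [-0.25, 0, -0.37, 0.13, 255], [-0.383, 0.075, -0.37, 0.18, 255], [-0.383, 0.075, -0.37, 0.23, 255], [-0.383, 0.075, -0.37, 0.28, 255], [-0.383, 0.075, -0.37, 0.33, 255], [-0.383, 0.075, -0.37, 0.38, 255], [-0.383, 0.075, -0.37, 0.43, 255], [-0.383, 0.075, -0.37, 0.48, 255], [-0.383, 0.075, -0.37, 0.5, 255], [-0.383, 0.075, -0.37, 0.5, 255]],
])

```text
time: 21.35
position: [0.5881, -0.0856, 0.1609]
tool_rot: [-3.133, 0.235, -0.001]
ft_force: [-0.1, 0.6, -0.1]
grip_width: 0.003
```

```bash
python3 st.py
python3 - <<'E'
from h import *
from bench import ctrl
s=ctrl.get_state()
g=place(JIG,[[-.002,-.245,0]])[0]; print(to(s,g[:2],.052))
d=ctrl.get_image("wrist");cv2.imwrite("pics/wrist11.png",d["img"])
a=d["img"][0:245,150:420];c=cv2.resize(a,None,fx=2.4,fy=2.4,interpolation=cv2.INTER_CUBIC)
for k in range(0,270,20): cv2.putText(c,str(150+k),(int(k*2.4),10),0,.35,(0,0,255),1)
for k in range(0,240,20): cv2.putText(c,str(k),(0,int(k*2.4)+4),0,.35,(0,0,255),1)
cv2.imwrite("pics/wrist11z.png",c)
d=ctrl.get_image("scene");a=d["img"][180:300,200:360];cv2.imwrite("pics/scene11z.png",cv2.resize(a,None,fx=5,fy=5,interpolation=cv2.INTER_CUBIC)[:600])
E
```

```text
yaw -8.58 z 0.1609 jig [  -2.77 -245.07] Ftool [-0.15 -0.63  0.14] M [-0.088 -0.089 -0.068] w 0.22 t 21.35 q [-0.61  0.33  0.86  1.72 -0.26  1.21  0.17]
[ 2.40e-03 -2.00e-04  3.63e-01]
```

View pics/wrist11z.png

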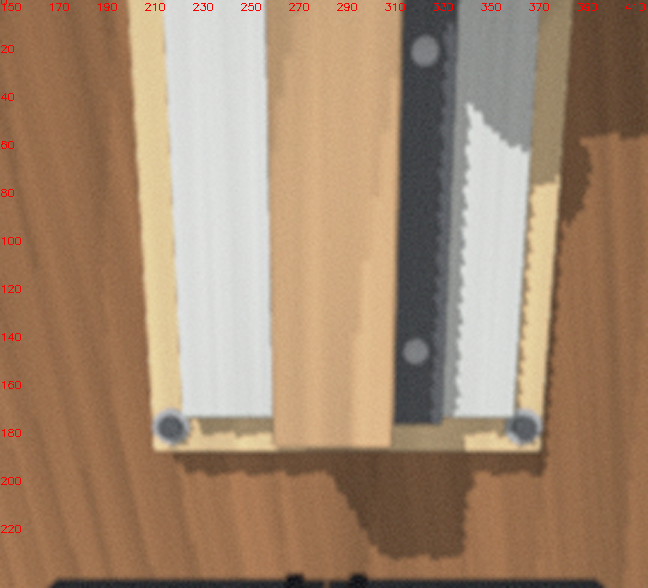

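View pics/scene11z.png

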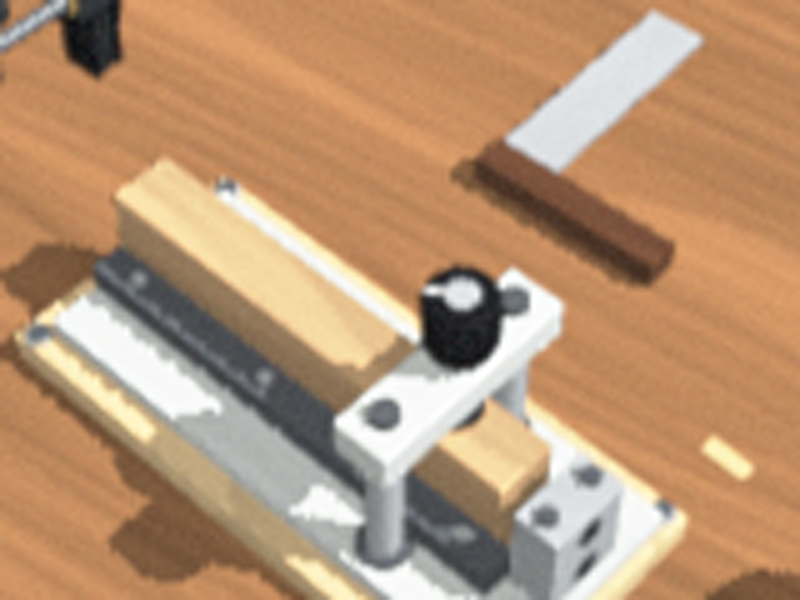

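```bash
cat > wm2.py <<'E'
import wm
from wm import *
wm.c0=lambda p:((p[0]+.5)/2.4-.5+150,(p[1]+.5)/2.4-.5)
E
python3 - <<'E'
from wm2 import *
meas((("bedL",[(166,40),(183,400)],.03),("bedR",[(537,60),(517,380)],.03),("fenceO",[(455,40),(441,415)],.048),("fence end",[(410,424),(435,424)],.048),("railL",[(265,40),(269,200),(274,430)],.085),("railR",[(402,40),(398,200),(391,430)],.085),("tail top",[(300,446),(370,446)],.085),("bedend",[(220,416),(470,416)],.03)))
E
```

```text
bedL [array([-55.2, -93.2]), array([ -55.2, -210. ])]
bedR [array([ 65.9, -98.8]), array([  66.2, -202.7])]
fenceO [array([ 36.1, -98.4]), array([  36.4, -212.8])]
fence end [array([  25.9, -216. ]), array([  34.5, -215.9])]
railL [array([ -19. , -109.4]), array([ -18.7, -148.4]), array([ -18.4, -212. ])]
railR [array([  16.7, -109.3]), array([  16.7, -148.4]), array([  16.2, -212. ])]
tail top [array([ -10.7, -216.8]), array([  10.1, -216.8])]
bedend [array([ -41.9, -215.9]), array([  49.8, -215.8])]
```

Both edges now measure well. The rail's right side is at x 16.5, the fence face at about 16.3, and the tail is about 11 mm short of home. Next I push the tail end.

drive_tool([
  [[0.005, 0, 0.15, 0, 255], [0.005, 0, 0.3, 0, 255], [0.005, 0, 0.355, 0, 255], [0.005, 0, 0.363, 0, 255], [0.005, -0.02, 0.363, 0, 255], [0.005, -0.04, 0.363, 0, 255], [0.005, -0.05, 0.363, 0, 255], [0.005, -0.06, 0.363, 0, 255], [0.005, -0.067, 0.363, 0, 255], [0.005, -0.074, 0.363, 0, 255], [0.005, -0.08, 0.363, 0, 255], [0.005, -0.08, 0.363, 0, 255]],
])

```text
time: 23.0
position: [0.5936, -0.0648, 0.0529]
tool_rot: [3.13, -0.239, 0.002]
ft_force: [-0.5, -5.2, 3.1]
grip_width: 0.006
```

```bash
python3 st.py
```

```text
yaw -8.73 z 0.0529 jig [  -0.49 -223.69] Ftool [ 0.34  5.26 -3.08] M [-1.015 -0.113 -0.018] w 0.51 t 23.0 q [-0.58  0.46  0.79  1.81 -0.37  1.03  0.2 ]
```

drive_tool([
  [[0, -0.005, 0, 0, 255], [0, -0.01, 0, 0, 255], [0, -0.015, 0, 0, 255], [0, -0.015, 0, 0, 255]],
])

```text
time: 23.5
position: [0.5942, -0.0605, 0.0529]
tool_rot: [3.13, -0.239, 0.002]
ft_force: [-0.8, -5.7, 2.7]
grip_width: 0.007
```

drive_tool([
  [[0, -0.004, 0, 0, 255], [0, -0.008, 0, 0, 255], [0, -0.008, 0, 0, 255]],
])

```text
time: 23.88
position: [0.5946, -0.0581, 0.0529]
tool_rot: [3.13, -0.239, 0.002]
ft_force: [-1.4, -5.2, 4.3]
grip_width: 0.004
```

```bash
python3 st.py
```

```text
yaw -8.74 z 0.0529 jig [  -0.47 -217.01] Ftool [-0.59  5.34 -4.24] M [-1.131 -0.111 -0.052] w 0.36 t 23.875 q [-0.59  0.46  0.79  1.81 -0.37  1.03  0.19]
```

drive_tool([
  [[0, -0.003, 0, 0, 255], [0, -0.005, 0, 0, 255], [0, -0.005, 0, 0, 255]],
])

```text
time: 24.25
position: [0.5946, -0.0582, 0.053]
tool_rot: [3.128, -0.241, 0.002]
ft_force: [-1.2, -7.9, 3.3]
grip_width: 0.003
```

drive_tool([
  [[0, -0.003, 0, 0, 255], [0, -0.005, 0, 0, 255], [0, -0.005, 0, 0, 255]],
])

```text
time: 24.62
position: [0.5946, -0.0581, 0.053]
tool_rot: [3.126, -0.242, 0.002]
ft_force: [-2.1, -10.8, 3.4]
grip_width: 0.003
```

```bash
python3 st.py
```

```text
yaw -8.84 z 0.0530 jig [  -0.47 -217.  ] Ftool [-0.4  10.98 -3.31] M [-2.009 -0.034 -0.037] w 0.3 t 24.625 q [-0.59  0.46  0.79  1.81 -0.37  1.03  0.19]
```

drive_tool([
  [[0, -0.003, 0, 0, 255], [0, -0.004, 0, 0, 255], [0, -0.004, 0, 0, 255]],
])

```text
time: 25.0
position: [0.5945, -0.0582, 0.053]
tool_rot: [3.125, -0.243, 0.002]
ft_force: [-1.5, -11.5, 3.8]
grip_width: 0.003
```

drive_tool([
  [[0, 0.03, 0, 0, 255], [0, 0.08, 0, 0, 255], [0, 0.12, -0.1, 0, 255], [0, 0.12, -0.25, 0, 255], [0, 0.12, -0.363, 0, 255], [0, 0.12, -0.363, 0, 255]],
])

```text
time: 25.75
position: [0.5914, -0.0873, 0.1638]
tool_rot: [-3.131, 0.236, -0.009]
ft_force: [-0.0, -0.2, -1.0]
grip_width: 0.003
```

```bash
python3 st.py
python3 - <<'E'
from h import *
from bench import ctrl
d=ctrl.get_image("wrist");cv2.imwrite("pics/wrist12.png",d["img"])
a=d["img"][0:245,150:420];c=cv2.resize(a,None,fx=2.4,fy=2.4,interpolation=cv2.INTER_CUBIC)
cv2.imwrite("pics/wrist12z.png",c)
d=ctrl.get_image("scene");a=d["img"][180:300,200:360];cv2.imwrite("pics/scene12z.png",cv2.resize(a,None,fx=5,fy=5,interpolation=cv2.INTER_CUBIC)[:600])
E
```

```text
yaw -8.62 z 0.1638 jig [   0.69 -246.29] Ftool [-0.01  0.19  0.99] M [-0.112 -0.081  0.01 ] w 0.27 t 25.75 q [-0.61  0.33  0.86  1.71 -0.27  1.22  0.17]
```

View pics/wrist12z.png

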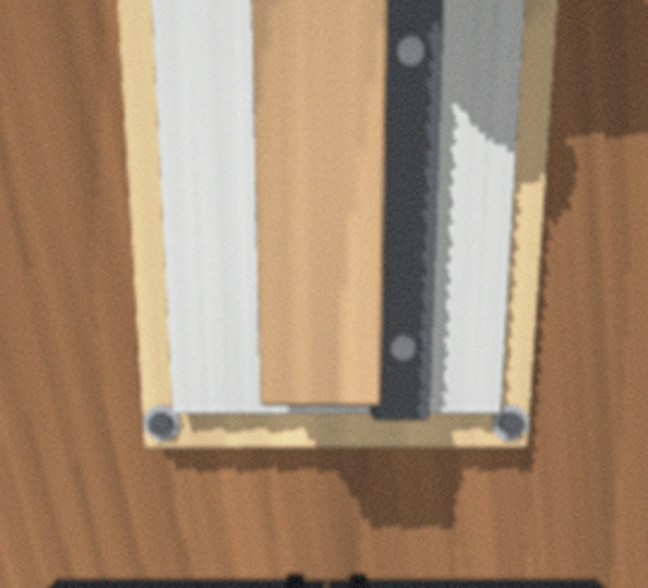

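View pics/scene12z.png

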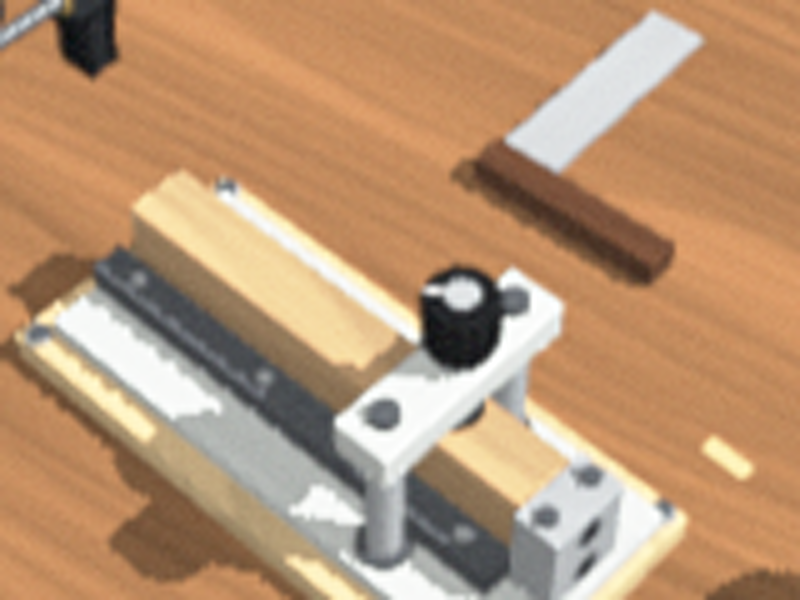

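Run:
```python
from wm2 import *
meas((("bedL",[(154,40),(173,400)],.03),("bedR",[(523,60),(503,390)],.03),("fenceO",[(442,40),(428,405)],.048),("fence inner end",[(371.5,416)],.048),("railL",[(252,40),(255,200),(261,390)],.085),("railR",[(387,40),(383,200),(379,390)],.085),("tail top",[(280,403),(360,403)],.085),("bedend",[(270,412),(470,412)],.03)))
```

```text
bedL [array([-57.7, -93.9]), array([ -57.6, -210.6])]
bedR [array([ 62.5, -99.7]), array([  62.4, -207. ])]
fenceO [array([ 33.4, -99.2]), array([  33. , -210.1])]
fence inner end [array([  13.8, -213.9])]
railL [array([ -21.1, -110.2]), array([ -21.2, -149.2]), array([ -20.7, -200.9])]
railR [array([  14.1, -110.2]), array([  13.8, -149.2]), array([  13.6, -200.9])]
tail top [array([ -15.2, -204.7]), array([   8.2, -204.7])]
bedend [array([ -22.3, -215. ]), array([  50.8, -215. ])]
```

drive_tool([
  [[-0.05, -0.05, 0, -0.05, 255], [-0.1, -0.2, 0, -0.1, 255], [-0.149, -0.33, 0, -0.15, 255], [-0.149, -0.387, 0, -0.2, 255], [-0.149, -0.387, 0, -0.25, 255], [-0.149, -0.387, 0, -0.3, 255], [-0.149, -0.387, 0, -0.35, 255], [-0.149, -0.387, 0, -0.4, 255], [-0.149, -0.387, 0, -0.45, 255], [-0.149, -0.387, 0, -0.5, 255], [-0.149, -0.387, 0.1, -0.5, 255], [-0.149, -0.387, 0.25, -0.5, 255], [-0.149, -0.387, 0.36, -0.5, 255], [-0.149, -0.387, 0.38, -0.5, 255], [-0.149, -0.387, 0.38, -0.5, 255]],
])

```text
time: 27.78
position: [0.5615, 0.0345, 0.0458]
tool_rot: [-2.381, -2.047, 0.004]
ft_force: [0.0, -1.2, -0.5]
grip_width: 0.005
```

```bash
python3 st.py
```

```text
yaw 81.36 z 0.0458 jig [ -46.88 -130.33] Ftool [-1.19  0.22  0.54] M [-0.047  0.044  0.036] w 0.47 t 27.775 q [-0.6   0.35  0.57  1.89 -0.23  0.97  1.5 ]
```

drive_tool([
  [[0, 0, -0.014, 0, 255], [0, 0.02, -0.014, 0, 255], [0, 0.04, -0.014, 0, 255], [0, 0.052, -0.014, 0, 255], [0, 0.058, -0.014, 0, 255], [0, 0.063, -0.014, 0, 255], [0, 0.063, -0.014, 0, 255]],
])

```text
time: 28.65
position: [0.5786, 0.0323, 0.0508]
tool_rot: [-2.378, -2.045, 0.007]
ft_force: [-8.8, 0.1, 7.6]
grip_width: 0.006
```

```bash
python3 st.py
```

```text
yaw 81.39 z 0.0508 jig [ -29.72 -129.89] Ftool [-1.26 -8.74 -7.56] M [ 1.66  -0.04  -0.028] w 0.49 t 28.65 q [-0.58  0.38  0.57  1.84 -0.24  1.    1.51]
```

drive_tool([
  [[0, 0.003, 0, 0, 255], [0, 0.003, 0, 0, 255]],
])

```text
time: 28.9
position: [0.5785, 0.0324, 0.0508]
tool_rot: [-2.377, -2.044, 0.009]
ft_force: [-11.3, 0.7, 9.5]
grip_width: 0.008
```

drive_tool([
  [[0, -0.03, 0, 0, 255], [0, -0.06, 0, 0, 255], [0, -0.06, -0.15, 0, 255], [0, -0.06, -0.35, 0, 0], [0, -0.06, -0.5, -0.05, 0], [0.05, -0.05, -0.567, -0.1, 0], [0.2, 0, -0.567, -0.15, 0], [0.35, 0.05, -0.567, -0.2, 0], [0.43, 0.085, -0.567, -0.25, 0], [0.43, 0.085, -0.567, -0.3, 0], [0.43, 0.085, -0.567, -0.36, 0], [0.43, 0.085, -0.567, -0.36, 0], [0.43, 0.085, -0.567, -0.36, 0]],
])

```text
time: 30.52
position: [0.6269, 0.1553, 0.2213]
tool_rot: [0.919, 3.004, 0.0]
ft_force: [-0.5, 0.2, 0.7]
grip_width: 0.981
```

```bash
python3 st.py
python3 - <<'E'
from h import *
from bench import ctrl
s=ctrl.get_state()
g=place(JIG,[[-.0008,-.0008,0]])[0]; print(g,to(s,g[:2],.157))
d=ctrl.get_image("wrist");im=d["img"].copy();jdraw(im,d,JIG)
for z in(.1405,.1735):
    c=place(JIG,[[-.0008+.0175*np.cos(a),-.0008+.0175*np.sin(a),z] for a in np.linspace(0,6.28,60)]);cv2.polylines(im,[proj(d,c).round().astype(int)],True,(0,0,255))
cv2.imwrite("pics/wrist13.png",im)
d=ctrl.get_image("scene");a=d["img"][150:300,200:360];cv2.imwrite("pics/scene13z.png",cv2.resize(a,None,fx=4,fy=4,interpolation=cv2.INTER_CUBIC)[:600])
E
```

```text
yaw 145.98 z 0.2213 jig [-0.18 -1.15] Ftool [ 0.55 -0.08 -0.73] M [-0.044  0.083 -0.008] w 85.32 t 30.525 q [-0.61  0.33  0.42  1.5  -0.14  1.34  2.36]
[0.62629024 0.15572744 0.        ] [2.400e-03 1.000e-04 2.142e-01]
```

View pics/wrist13.png

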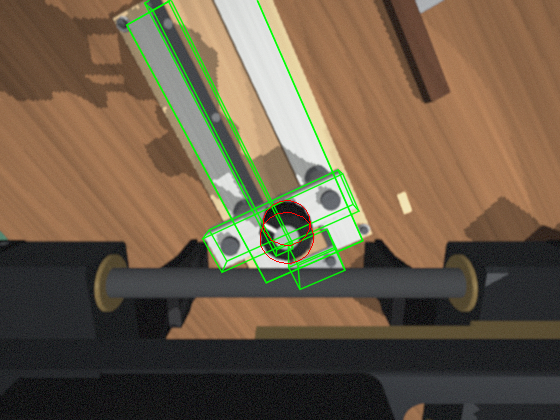

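View pics/scene13z.png

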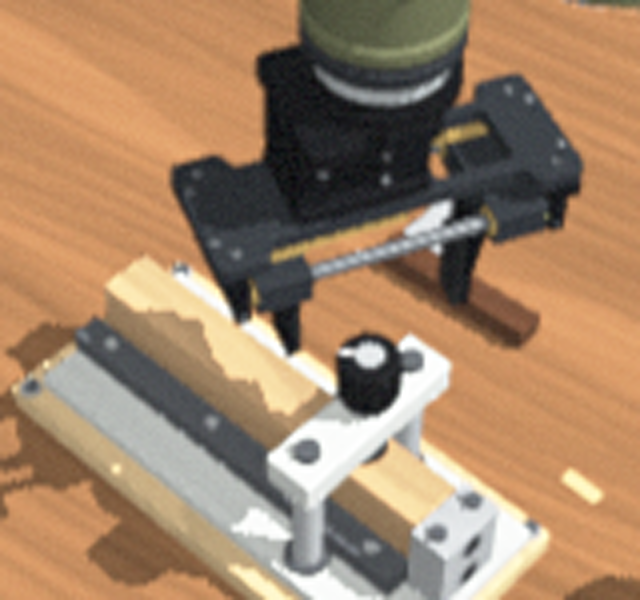

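drive_tool([
  [[0.002, 0, 0.08, 0, 0], [0.002, 0, 0.16, 0, 0], [0.002, 0, 0.204, 0, 0], [0.002, 0, 0.204, 0, 0], [0.002, 0, 0.204, 0, 255], [0.002, 0, 0.204, 0, 255], [0.002, 0, 0.204, 0, 255], [0.002, 0, 0.204, 0, 255], [0.002, 0, 0.204, 0, 255], [0.002, 0, 0.204, 0, 255]],
], grip_force=25)

```text
time: 31.88
position: [0.6265, 0.1557, 0.1601]
tool_rot: [0.914, 3.005, 0.0]
ft_force: [4.0, -2.7, 0.8]
grip_width: 0.398
```

```bash
python3 st.py
python3 - <<'E'
from h import *
from bench import ctrl
d=ctrl.get_image("scene");a=d["img"][150:300,200:360];cv2.imwrite("pics/scene14z.png",cv2.resize(a,None,fx=4,fy=4,interpolation=cv2.INTER_CUBIC)[:600])
E
```

```text
yaw 146.18 z 0.1601 jig [-0.57 -0.75] Ftool [-4.82 -0.04 -0.79] M [-1.400e-02 -1.182e+00 -1.000e-03] w 34.65 t 31.875 q [-0.61  0.37  0.41  1.58 -0.15  1.23  2.38]
```

View pics/scene14z.png

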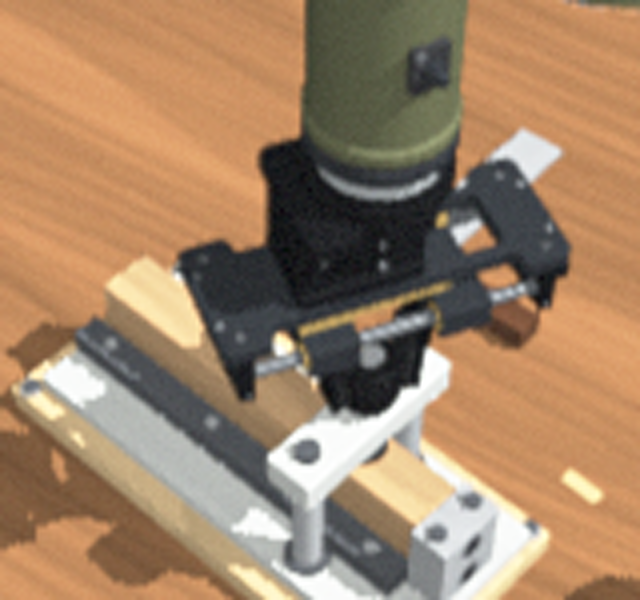

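drive_tool([
  [[-0.005, 0, 0, 0.04, 255], [-0.005, 0, 0, 0.09, 255], [-0.005, 0, 0, 0.14, 255], [-0.005, 0, 0, 0.19, 255], [-0.005, 0, 0, 0.24, 255], [-0.005, 0, 0, 0.29, 255], [-0.005, 0, 0, 0.34, 255], [-0.005, 0, 0, 0.39, 255]],
])

```text
time: 32.92
position: [0.6269, 0.1556, 0.1601]
tool_rot: [-2.479, -1.927, 0.001]
ft_force: [-1.6, 0.6, 0.9]
grip_width: 0.395
```

```bash
python3 st.py
```

```text
yaw 75.73 z 0.1601 jig [-0.22 -0.79] Ftool [ 0.16 -1.73 -0.9 ] M [ 0.537  0.026 -0.08 ] w 34.37 t 32.925 q [-0.76  0.4   0.62  1.58 -0.24  1.24  1.22]
```

drive_tool([
  [[0, 0, 0, 0.05, 255], [0, 0, 0, 0.1, 255]],
])

```text
time: 33.17
position: [0.6268, 0.1557, 0.1601]
tool_rot: [-2.75, -1.516, 0.002]
ft_force: [-1.4, -0.1, 0.7]
grip_width: 0.392
```

```bash
python3 st.py
```

```text
yaw 57.73 z 0.1601 jig [-0.24 -0.76] Ftool [-0.88 -1.12 -0.72] M [ 0.465 -0.145 -0.164] w 34.13 t 33.175 q [-0.8   0.41  0.67  1.58 -0.27  1.24  0.92]
```

drive_tool([
  [[0, 0, 0, 0.05, 255], [0, 0, 0, 0.1, 255]],
])

```text
time: 33.42
position: [0.6269, 0.1556, 0.1601]
tool_rot: [-2.953, -1.067, 0.002]
ft_force: [-1.9, 0.3, 2.0]
grip_width: 0.397
```

```bash
python3 st.py
```

```text
yaw 39.73 z 0.1601 jig [-0.2  -0.79] Ftool [-1.31 -1.42 -2.  ] M [ 0.374 -0.345 -0.123] w 34.52 t 33.425 q [-0.85  0.43  0.73  1.58 -0.3   1.25  0.63]
```

drive_tool([
  [[0, 0, 0, 0.05, 255], [0, 0, 0, 0.1, 255]],
])

```text
time: 33.67
position: [0.6269, 0.1556, 0.1601]
tool_rot: [-3.084, -0.592, 0.002]
ft_force: [-2.0, 1.4, 1.3]
grip_width: 0.396
```

```bash
python3 st.py
```

```text
yaw 21.73 z 0.1601 jig [-0.18 -0.79] Ftool [-1.34 -2.01 -1.34] M [ 0.26  -0.472 -0.061] w 34.44 t 33.675 q [-0.89  0.44  0.79  1.58 -0.33  1.25  0.34]
```

drive_tool([
  [[0, 0, 0, 0.05, 255], [0, 0, 0, 0.1, 255], [0, 0, 0, 0.15, 255]],
])

```text
time: 34.05
position: [0.6269, 0.1557, 0.1601]
tool_rot: [-3.138, 0.144, 0.003]
ft_force: [-2.9, 0.6, 1.6]
grip_width: 0.397
```

```bash
python3 st.py
```

```text
yaw -5.27 z 0.1601 jig [-0.18 -0.77] Ftool [-2.9  -0.29 -1.62] M [-0.063 -0.504 -0.066] w 34.5 t 34.05 q [-0.95  0.47  0.89  1.58 -0.38  1.27 -0.09]
```

drive_tool([
  [[0, 0, 0, 0.05, 255], [0, 0, 0, 0.1, 255], [0, 0, 0, 0.15, 255]],
])

```text
time: 34.42
position: [0.627, 0.1556, 0.1601]
tool_rot: [-3.018, 0.873, 0.003]
ft_force: [-3.0, -0.1, 1.1]
grip_width: 0.394
```

```bash
python3 st.py
```

```text
yaw -32.26 z 0.1601 jig [-0.13 -0.8 ] Ftool [-2.45  1.7  -1.09] M [-0.31  -0.424 -0.136] w 34.31 t 34.425 q [-1.01  0.51  0.98  1.59 -0.44  1.28 -0.52]
```

drive_tool([
  [[0, 0, 0, 0.05, 255], [0, 0, 0, 0.1, 255], [0, 0, 0, 0.15, 255]],
])

```text
time: 34.8
position: [0.627, 0.1556, 0.1601]
tool_rot: [2.731, -1.553, -0.003]
ft_force: [-2.5, 0.2, 1.0]
grip_width: 0.394
```

```bash
python3 st.py;python3 - <<'E'
from h import *
from bench import ctrl
d=ctrl.get_image("scene");cv2.imwrite("pics/scene15.png",d["img"]);a=d["img"][225:300,255:345];cv2.imwrite("pics/scene15z.png",cv2.resize(a,None,fx=8,fy=8,interpolation=cv2.INTER_CUBIC)[:600])
import pickle
a=cv2.imread("pics/scene5.png")[225:300,255:345];cv2.imwrite("pics/scene5zz.png",cv2.resize(a,None,fx=8,fy=8,interpolation=cv2.INTER_CUBIC)[:600])
E
```

```text
yaw -59.26 z 0.1601 jig [-0.12 -0.85] Ftool [-1.47  2.01 -1.01] M [-0.562 -0.238 -0.136] w 34.25 t 34.8 q [-1.07  0.56  1.08  1.59 -0.51  1.31 -0.94]
```

View pics/scene15z.png

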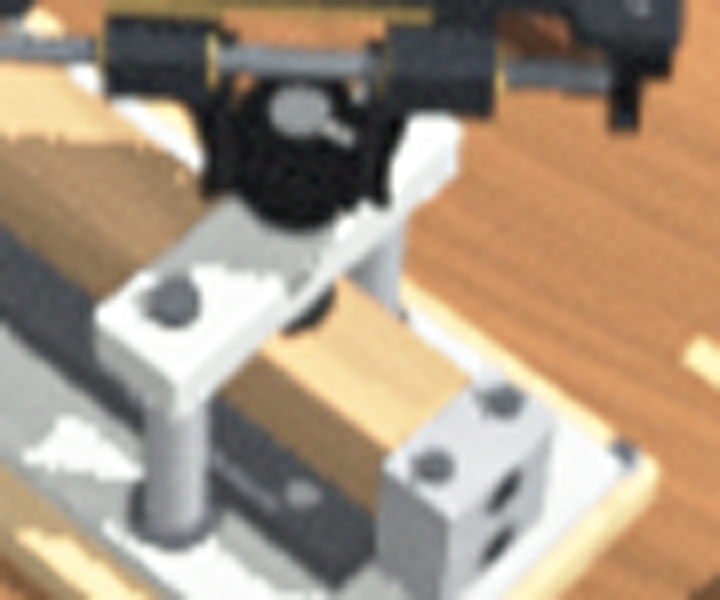

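View pics/scene5zz.png

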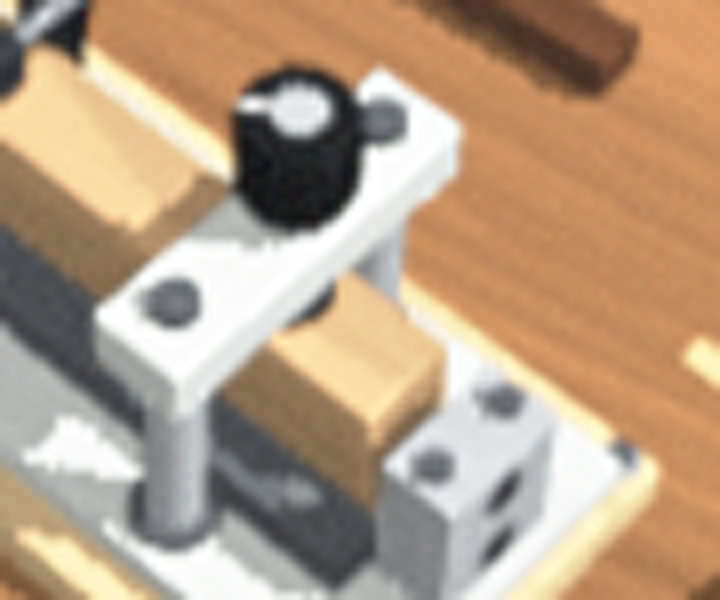

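drive_tool([
  [[0, 0, 0, 0.05, 255], [0, 0, 0, 0.1, 255]],
])

```text
time: 35.1
position: [0.627, 0.1556, 0.1601]
tool_rot: [2.456, -1.958, -0.003]
ft_force: [-2.9, 0.8, 2.5]
grip_width: 0.396
```

```bash
python3 st.py
```

```text
yaw -77.12 z 0.1601 jig [-0.11 -0.87] Ftool [-1.45  2.69 -2.52] M [-0.735 -0.111 -0.063] w 34.48 t 35.1 q [-1.1   0.6   1.14  1.59 -0.56  1.32 -1.22]
```

drive_tool([
  [[0, 0, 0, 0.05, 255], [0, 0, 0, 0.1, 255]],
])

```text
time: 35.35
position: [0.627, 0.1555, 0.1601]
tool_rot: [2.119, -2.318, -0.003]
ft_force: [-2.5, 0.9, 2.0]
grip_width: 0.394
```

```bash
python3 st.py
```

```text
yaw -95.12 z 0.1601 jig [-0.12 -0.89] Ftool [-0.64  2.58 -1.96] M [-0.798  0.087 -0.101] w 34.27 t 35.35 q [-1.11  0.62  1.18  1.59 -0.59  1.33 -1.51]
```

drive_tool([
  [[0, 0, 0, 0, 150], [0, 0, 0, 0, 60], [0, 0, 0, 0, 40], [0, 0, -0.1, 0, 40], [0, 0, -0.2, 0, 40], [0, 0, -0.25, -0.05, 40], [0, 0, -0.3, -0.1, 40], [0, 0, -0.3, -0.15, 40], [0, 0, -0.3, -0.2, 40], [0, 0, -0.3, -0.25, 40], [0, 0, -0.3, -0.3, 40], [0, 0, -0.3, -0.35, 40], [0, 0, -0.3, -0.4, 40], [0, 0, -0.3, -0.45, 40], [0, 0, -0.3, -0.5, 40], [0, 0, -0.3, -0.5, 40]],
])

```text
time: 37.35
position: [0.6278, 0.1547, 0.2502]
tool_rot: [-3.138, 0.139, -0.001]
ft_force: [0.1, 0.2, -0.3]
grip_width: 0.84
```

```bash
python3 st.py
python3 - <<'E'
from h import *
from bench import ctrl
d=ctrl.get_image("scene");cv2.imwrite("pics/scene16.png",d["img"]);a=d["img"][225:300,255:345];cv2.imwrite("pics/scene16z.png",cv2.resize(a,None,fx=8,fy=8,interpolation=cv2.INTER_CUBIC)[:600])
E
```

```text
yaw -5.09 z 0.2502 jig [ 0.84 -1.64] Ftool [ 0.08 -0.2   0.29] M [-0.095 -0.099  0.018] w 73.1 t 37.35 q [-0.94  0.4   0.87  1.47 -0.31  1.42 -0.14]
```

View pics/scene16z.png

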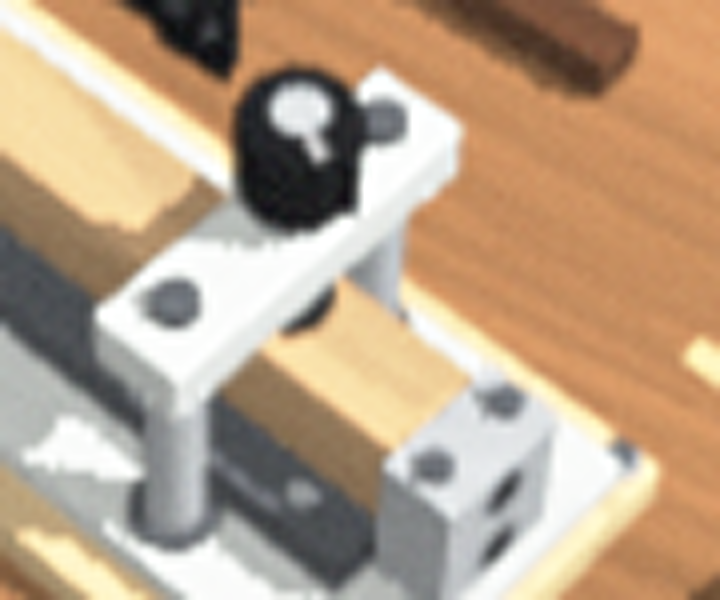

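Run:
```python
from h import *
import pickle
d=pickle.load(open("cam0.pkl","rb"))["scene"]
def at(u,z):
    r=d["R"].T@np.linalg.solve(d["camera_matrix"],[u[0],u[1],1]);C=-d["R"].T@d["t"];return (C+r*(z-C[2])/r[2])
f=lambda p:at((p[0]/8+255,p[1]/8+225),.1735)[:2]
c=f((300,108))
a=[np.degrees(np.arctan2(*(f(p)-c)[::-1])) for p in((238,102),(322,162))];print(a,"cw turn",(a[0]-a[1])%360)
# pad shift estimate
P=place(JIG,[[0,-.0,.085],[0,0,.089]]);print("px per mm down",(proj(d,P)[0]-proj(d,P)[1])/4)
A=cv2.imread("pics/scene12z.png")
D=[cv2.imread(f"pics/{n}.png") for n in("scene5","scene16")]
x=[cv2.resize(i[255:272,280:302],None,fx=20,fy=20,interpolation=cv2.INTER_CUBIC) for i in D]
cv2.imwrite("pics/pad.png",cv2.resize(np.hstack(x),(800,310)))
```

```text
[np.float64(-62.43636880532329), np.float64(50.986113111378934)] cw turn 246.57751808329778
px per mm down [-0.01118353  0.25479666]
```

View pics/pad.png

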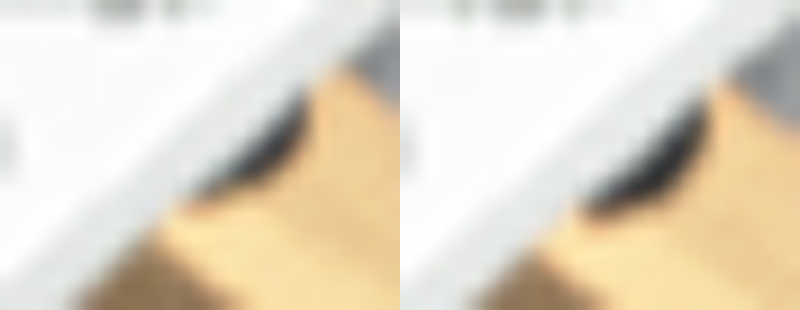

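drive_tool([
  [[0, 0.15, 0, 0, 40], [0, 0.35, 0, 0, 40], [0, 0.55, 0, 0, 40], [0, 0.75, 0.1, 0.02, 40], [0, 0.81, 0.25, 0.02, 40], [0, 0.81, 0.3, 0.02, 40], [0, 0.81, 0.3, 0.02, 40], [0, 0.81, 0.3, 0.02, 40]],
])

```text
time: 38.4
position: [0.6079, -0.0852, 0.1616]
tool_rot: [-3.132, 0.232, -0.004]
ft_force: [-0.3, 0.8, 0.5]
grip_width: 0.843
```

```bash
python3 st.py
python3 - <<'E'
from h import *
from bench import ctrl
d=ctrl.get_image("wrist");a=d["img"][0:245,150:420];c=cv2.resize(a,None,fx=2.4,fy=2.4,interpolation=cv2.INTER_CUBIC)
cv2.imwrite("pics/wrist17z.png",c)
d=ctrl.get_image("top");cv2.imwrite("pics/top17.png",d["img"]);d=ctrl.get_image("scene");cv2.imwrite("pics/scene17.png",d["img"])
for n,x,y in(("scene",1,0),):
    a=cv2.imread("pics/scene0.png");b=d["img"];e=cv2.absdiff(a,b).max(2)
    for nm,(r0,r1,c0,c1) in {"mallet":(195,292,405,470),"tub":(285,325,362,402),"square":(180,238,295,342)}.items(): print(nm,e[r0:r1,c0:c1].mean(), (e[r0:r1,c0:c1]>50).sum())
E
```

```text
yaw -8.47 z 0.1616 jig [  16.76 -241.76] Ftool [-0.43 -0.78 -0.51] M [-0.115 -0.028 -0.016] w 73.36 t 38.4 q [-0.64  0.4   0.94  1.67 -0.34  1.24  0.22]
mallet 14.111816019032513 576
tub 6.755625 0
square 40.708363903154805 1185
```

View pics/wrist17z.png

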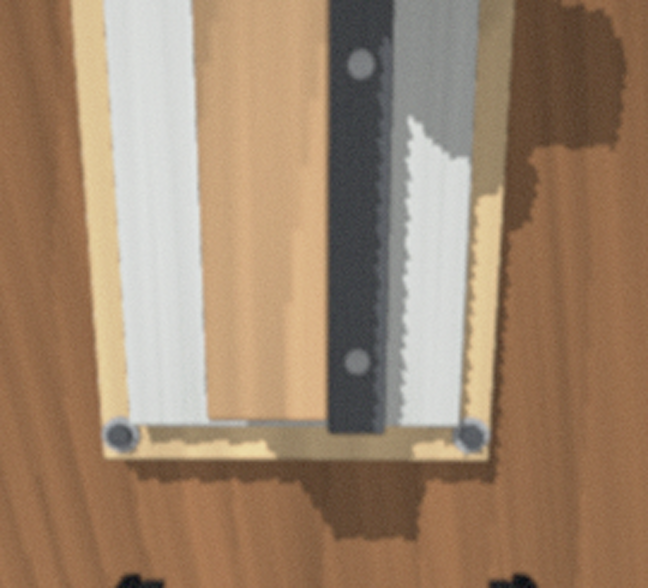

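View pics/scene17.png

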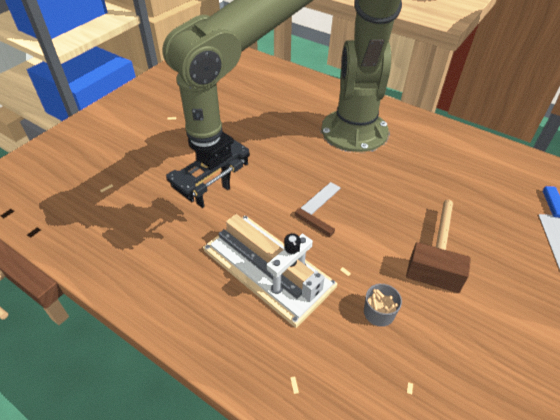

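Run:
```python
from wm2 import *
meas((("fenceO",[(394,40),(384,410)],.048),("fence inner end",[(328.5,430)],.048),("railL",[(194,40),(199,200),(206,390)],.085),("railR",[(329,40),(328,200),(326.5,390)],.085),("tail top",[(230,418.5),(310,419.5)],.085),("bedend",[(215,424),(440,424)],.03)))
from bench import ctrl
print(ctrl.get_state()["ft_force"])
```

```text
fenceO [array([ 37. , -95.7]), array([  36.3, -208.7])]
fence inner end [array([  17.3, -215.7])]
railL [array([ -18.4, -106.8]), array([ -18.7, -145.9]), array([ -18.8, -197.9])]
railR [array([  17. , -106.7]), array([  16.8, -145.9]), array([  16.5, -197.8])]
tail top [array([ -12. , -206.2]), array([  11.6, -206.5])]
bedend [array([ -24.4, -216.4]), array([  58.5, -216.3])]
[-0.0693819  -0.42835349 -0.51158605]
```

Run:
```python
from bench import ctrl
print(ctrl.close_job())
```

```text
the job is handed in; nothing more can be done
None
```

The rail is in the jig under the bridge, against the fence and the guide block, with the clamp turned down onto it. I handed the job in at about 38.6 s with the arm clear of everything.

- **Loading:** The rail was gripped, set on the bed and slid under the bridge. It was pressed against the fence with about 15 N, pushed home at its tail end with about 11 N, then pressed on the fence again with about 11 N.
- **Failed tries:** My first two pushes towards the fence did not seat it. In the gripped one its lower edge most likely dug into the bed. In the second the finger backs rolled it by about 7°; it dropped back flat when I backed off. Low pushes with the straight sides of the fingers then seated it.
- **Rail position:** In the last wrist view the rail's side lies within about 0.5 mm of the fence and parallel to it. Its tail is 10.1 mm inside the bed end, against 10 mm nominal.
- **Clamp:** The knob turned about 241° clockwise by the arm's readings, and about 247° by its pointer in the picture. The stated pad gap of 1.9 to 4 mm would make the slip about 60 to 155°. The pad dropped roughly 3.5 mm in the picture, which points to about 85°.
- **Not confirmed:** The wrist torque readings (0.06 to 0.16 N m) were too noisy to show the clutch slipping, so the slip rests on the turn and the pad gap.
- **Bystanders:** The mallet, try square and tub look unmoved in the final picture. An automatic comparison with the first picture showed differences around the mallet and the square, which I put down to the arm's moving shadow.

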